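# Gang-check jade bars in the clamp nest

## Robot

A 6-joint arm with a two-finger parallel gripper is mounted at the origin on the work surface. World frame = base frame: x ahead of the robot, y to its left, z up, the work surface at z = 0. Lengths are in m, angles in degrees, forces in N, time in s.
With the tool pointing down it reaches from about 0.35 to 0.875 m from the base axis. Payload 4.2 kg.
Tool frame: the origin (TCP) lies at the very end of the fingers, on their centre line; the grasp point (between the pads) lies 19 mm behind it; z points along the fingers, y is the direction in which the jaws open and shut (so a half turn about z gives the same grasp; the last joint's range is limited). The gripper opens to 85 mm and grips with 20 to 120 N. Pads are 22 mm wide; open, the fingers measure 114 mm over their backs; the gripper's body (76 mm by 85 mm) begins 54 mm behind the grasp point. The pads swing forward as they close: fully open they stand 13 mm farther back than shut.
Start: joints at [85.634, 22.042, 0.453, 0, -68.411, -14.817], TCP at [0.205, 0.59, 0.231] pointing down, gripper open.
Joint ranges: [-179.83, 179.83], [-69.29, 118.12], [-61.27, 80.66], [-181.25, 117.63], [-171.15, -9.14], [-177.46, 177.46]. Speed limits (degrees/s): [159.86, 159.86, 180, 180, 180, 180].

## Interface

Orientations are given as [roll, pitch, yaw] about the fixed x, y, z axes, in that order (R = Rz(yaw) Ry(pitch) Rx(roll)).
In Python, from bench import read_state, eyes, ticket, spotter gives the robot as it stands. The module is installed in compiled form; this text tells all that it offers.
- The arm moves only by the tool move_arm, never from a script. Its argument "moves" is text: rows parted by semicolons, each of 7 numbers parted by spaces: the turn, a rotation vector about the tool's x, y, z in degrees, then the shift along the tool's x, y, z in m, then the closure, from -1 (fully open) to 1 (shut). A call has 1 to 5 rows; each row is the pose to reach, as a shift and turn from the pose commanded when the call began, along the tool's axes at that moment; what a row does not reach only later rows make up. A row lasts 1/10 s, in which the tool goes at most 50 mm and 8.59 degrees, less where a joint would pass 70% of its speed; a pose out of reach is approached as far as the arm can. A call with a gripper value outside its range is refused whole. The fingers move at their own pace and stop on an object; "grip_force" is the grip in N (left out, the last holds). Time passes only in rows, so rows that repeat a pose let the fingers close. It gives the time, the measured TCP pose, the force and the opening at its end, in the units of the state.
- read_state(): the state, without advancing time (a new reading comes with each control period).
- eyes.camera(name): name is "scene" or "top"; returns the picture (420x560x3 uint8, blue, green, red); there is no depth.
- eyes.get_calibration(name): a dict with "intrinsics" (3x3 intrinsics, pixels), "k1" (the pictures are not rectified: a ray, as slopes to the right and down, at radius r is drawn at 1 + k1 r^2 times it, then the intrinsics apply), "rvec" (rotation vector, rad) and "tvec" (3), from world to camera coordinates, as OpenCV has them. Camera axes: x right, y down, z forward; pixel columns grow to the right and rows downward; lengths in m; the calibration is good to about 2 mm. A picture is of the moment at which its call begins. get_calibration takes no time and is no camera call.
- ticket.sign_off(): hands the job in, once; it reports no verdict.
Trained networks look in the newest picture that a camera, given by its name, has taken for a name from the list of things; names that differ only in an ending like _2 or _b are one class to them, and where a whole thing is asked for, a point or a joint stands for the part that bears it (a point fixed in the world has none). Each returns a list of dicts, best first, with "score" (0 to 1); they miss things now and then, are a little off and sometimes report something else, mostly with a low value. They report only what shows in the picture. A call takes as long as a camera call. They do not tell look-alikes from the thing itself.
- spotter.find_in(name, camera): "at" ([x, y, z] in m, in world coordinates, good to about 4 mm: the middle of the surface that is visible of it).
- spotter.silhouettes(name, camera): "pixels" (420x560 bool, what is visible of it).
- spotter.spot_point(name, camera): "at" ([x, y, z] in m, in world coordinates, good to about 4 mm: a listed point, or the origin of a listed thing).
The state is a dict: "time": time; "joint_positions": joint angles; "qvel": joint speeds; "effort": joint torques, N m; "position": TCP position; "tcp_rot": TCP orientation; "wrist_force": force on the tool from outside, world axes, zero at the start; "moment": the same for the moment, N m; "opening": finger opening in m.
Only numpy, scipy, OpenCV 4.12 (cv2) and the standard library are available. Lean on these libraries where they do the work, as an engineer would, in place of code of your own. Each camera call takes 0.05 s, during which the arm holds its last target.

## Task

Take every full-length square stone bar (there are two or three) out of the stock crate, leaving the other pieces of stone in it, and lay each in its own channel of the check nest; then swing the toggle clamp's handle right over centre to its stop so that the pads press on all the bars together, and leave it locked for two seconds. Then swing the clamp fully back open, and lay all the bars flat on the floor of the grey tray, none on top of another. Leave the clamp fully open at the end and do not disturb the carved skull and the stone ring standing beside the nest.

Things in the scene. Friction and masses are not known exactly. Their poses are not given: they have to be found in the camera images.
- bar_a: Stone bar of square section, 100 x 30 x 30 mm, 0.26 kg, grey-green jade; one of two or three alike (an absent one reads None). Origin at the bar's centre, x along its length; any of its four long sides may be up.
- bar_b: Stone bar of square section, 100 x 30 x 30 mm, 0.26 kg, grey-green jade; one of two or three alike (an absent one reads None). Origin at the bar's centre, x along its length; any of its four long sides may be up.
- bar_c: Stone bar of square section, 100 x 30 x 30 mm, 0.26 kg, grey-green jade; one of two or three alike (an absent one reads None). Origin at the bar's centre, x along its length; any of its four long sides may be up.
- slab: Thin stone offcut, 95 x 36 x 12 mm, lying in the crate; stays there. Origin at the centre of its underside.
- short_block: Short stone block, 52 x 36 x 30 mm, lying in the crate; stays there. Origin at the centre of its underside.
- rough_stone: Rough stone lump about 62 x 40 x 45 mm, lying in the crate; stays there. Origin at the centre of its underside.
- crate: Low open wooden stock crate, fixed, 270 (x) x 245 (y) x 22 mm high, walls and floor 8 mm. Origin at the centre of its underside. It stands to the left or to the right of the nest.
- tray: Low open grey plastic tray, fixed, 240 (x) x 245 (y) x 20 mm high, walls and floor 5 mm. Origin at the centre of its underside. It stands on the other side of the nest from the crate.
- fixture: Check nest, fixed. Aluminium plate, top 15 mm above the table, 196 mm wide (y), x from -110 to 150 mm of the origin. Origin on the table; x runs from the clamp handle (nearer the robot) to the nest. Three channels along x, each 36 mm wide and 106 mm long, 58 mm apart (centre to centre), between ridges and end stops that rise 12 mm above the plate.
- channel_1 (a point): Where the centre of a bar lies when it rests on the floor of channel 1 (15 mm above that floor, 30 mm above the table); x along the channel.
- channel_2 (a point): Where the centre of a bar lies when it rests on the floor of channel 2 (15 mm above that floor, 30 mm above the table); x along the channel.
- channel_3 (a point): Where the centre of a bar lies when it rests on the floor of channel 3 (15 mm above that floor, 30 mm above the table); x along the channel.
- handle_pivot (a point): Hinge axis (fixture's y) of the handle, 45 mm above the table, between cheek plates up to 88 mm high. The handle drives, by a short link, the clamp arm: 100 mm long, hinged 40 mm farther on and 30 mm higher, with a 150 mm cross bar and three sprung pads, one per channel. Arm upright: open; level over the bars: closed; when part open it leans over the channels.
- handle_grip (a point): Centre of the handle's T-bar grip: black bar 16 mm in diameter, 120 mm long, parallel to the fixture's y; a 12 mm round shank joins its middle to the handle pivot, 105 mm away. It can be pinched from above on either side of the shank and carried round.
- handle (a joint): Handle angle, rad. 0: fully open, handle leaning back to the fixture's -x, 35 degrees above level. Grows as the handle swings up and over to +x; dead centre at 1.40; 1.47 at its stop (locked), the handle then leaning 29 degrees past upright towards the nest. Stays where it is left; starts about a fifth of the way over.
- carved_skull: Bystander: pale carved stone skull, 100 mm across, 107 mm high. Origin at the centre of its underside.
- stone_ring: Bystander: stone ring lying flat, 68 mm across, 30 mm high. Origin at the centre of its underside.
Mind the look-alikes: they are no part of the job. What is shaped like the bar_a but pink or white is not meant.

How it is judged:
By the outcome, as a careful person would: the job done as asked, in the order asked, and still so for the second after the job is handed in, with the robot touching nothing.
Of bar_a, bar_b, bar_c only 2 to 3 are there at a start; the rules pass over those that are not, and their reading is None.
At some moment in a run one of bar_a, bar_b, bar_c may be knocked a few centimetres aside while the robot is not near it.
Once in a run the grip may slacken for a moment while it holds something.
It also fails if it takes over 208 s, if anything falls off the work surface, if the arm or the gripper's body presses on something with over 40 N, if the wrist force passes 120 N, or if a joint passes its speed limit or range.

## Working session

There is one attempt and no reset: what is moved stays moved. The work goes in short steps, Python scripts to look and compute and a tool call to move; the robot and the scene stay as the last step left them, time stands still between calls to the robot, and variables do not carry over. Pictures are saved under pics/ and viewed, and the job is handed in when it is done.

Besides the shell and the picture viewer there is one more tool, called in YAML: its name, and indented under it one key for each argument. move_arm: Moves the arm, as the interface text tells. Its arguments: {"type":"object","properties":{"moves":{"type":"string"},"grip_force":{"type":"number"}},"required":["moves"]}

```bash
mkdir -p pics; ls
python3 - <<'E'
from bench import read_state, eyes, ticket, spotter
import cv2
print(read_state())
for n in ("scene","top"):
    cv2.imwrite(f"pics/{n}0.png",eyes.camera(n)); print(n,eyes.get_calibration(n))
E
```

```text
pics
{'time': 0.0, 'joint_positions': array([ 8.56350540e+01,  2.20882893e+01,  3.79327864e-01, -3.01126451e-02,
       -6.84115076e+01, -1.48156936e+01]), 'qvel': array([-0.00817107, -0.01629851, -0.04876344,  0.0067909 ,  0.01129594,
        0.07947972]), 'effort': array([ 6.31010189e-04, -3.92291236e+01,  1.88402778e+01,  4.18614194e+00,
       -4.66533369e-03,  8.43263592e-06]), 'position': array([0.20513453, 0.58974681, 0.23024164]), 'tcp_rot': array([ 1.79876380e+02, -3.75911381e-03, -1.91917446e+01]), 'wrist_force': array([ 0.36878688, -0.3880323 , -0.14453761]), 'moment': array([-0.02328309, -0.00027472,  0.05595157]), 'opening': 0.08534983229224448}
scene {'intrinsics': array([[390.50523793,   0.        , 281.98143813],
       [  0.        , 390.50523793, 207.06501143],
       [  0.        ,   0.        ,   1.        ]]), 'k1': -0.060383589545786695, 'rvec': array([ 1.29615703,  2.12316595, -1.030489  ]), 'tvec': array([ 0.22833459, -0.21229464,  1.30217823])}
top {'intrinsics': array([[382.30138956,   0.        , 281.25320865],
       [  0.        , 382.30138956, 210.39670049],
       [  0.        ,   0.        ,   1.        ]]), 'k1': -0.07467032588855975, 'rvec': array([ 2.16720037, -2.21362931,  0.12591949]), 'tvec': array([0.00898443, 0.51689504, 0.94921329])}
```

View pics/scene0.png

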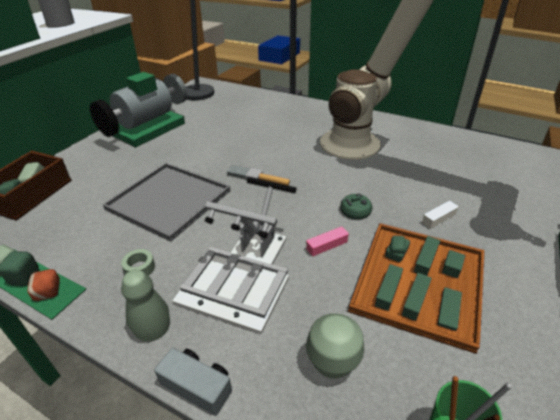

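View pics/top0.png

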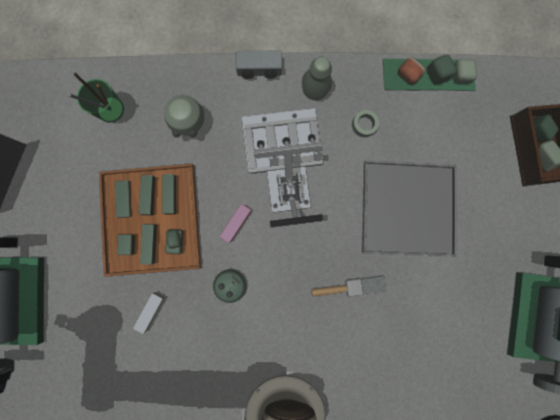

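The top view shows the crate at left (about 150,220), the tray at right (409,209) and the nest at (285,140), with the handle bar at (297,220). Next I'll run the detectors and write helpers.

```bash
cat > h.py <<'E'
from bench import read_state, eyes, ticket, spotter
import cv2, numpy as np
from scipy.spatial.transform import Rotation as Ro
def cal(n):
    c=eyes.get_calibration(n); return c['intrinsics'],c['k1'],cv2.Rodrigues(np.array(c['rvec']))[0],np.array(c['tvec'])
def ray(n,uv):
    K,k1,R,t=cal(n); p=np.atleast_2d(np.array(uv,float)).reshape(-1,1,2)
    q=cv2.undistortPoints(p,K,np.array([k1,0,0,0,0.]))[:,0]
    d=np.c_[q,np.ones(len(q))]@R; return -R.T@t,d
def onplane(n,uv,z):
    o,d=ray(n,uv); s=(z-o[2])/d[:,2]; return o+d*s[:,None]
def proj(n,P):
    K,k1,R,t=cal(n); return cv2.projectPoints(np.atleast_2d(np.array(P,float)),cv2.Rodrigues(R)[0],t,K,np.array([k1,0,0,0,0.]))[0][:,0]
def tri(uvs):  # {cam:uv}
    A=np.zeros((3,3));b=np.zeros(3)
    for n,uv in uvs.items():
        o,d=ray(n,uv); d=d[0]/np.linalg.norm(d[0]); M=np.eye(3)-np.outer(d,d); A+=M;b+=M@o
    return np.linalg.solve(A,b)
def shot(n,name,crop=None,k=1):
    im=eyes.camera(n)
    if crop: x0,y0,x1,y1=crop; im=im[y0:y1,x0:x1]
    if k!=1: im=cv2.resize(im,None,fx=k,fy=k,interpolation=cv2.INTER_CUBIC)
    cv2.imwrite(f'pics/{name}.png',im)
def rect(m):
    c,_=cv2.findContours(m.astype(np.uint8),cv2.RETR_EXTERNAL,cv2.CHAIN_APPROX_NONE)
    return cv2.minAreaRect(max(c,key=cv2.contourArea))
E
python3 - <<'E'
from h import *
np.set_printoptions(precision=4,suppress=True)
eyes.camera('top');eyes.camera('scene')
for c in('top','scene'):
    for n in('bar_a','slab','short_block','rough_stone'):
        for r in spotter.find_in(n,c)[:5]: print(c,n,np.array(r['at']),round(r['score'],2))
    for n in('crate','tray','fixture','channel_1','handle_pivot','handle_grip','carved_skull','stone_ring'):
        for r in spotter.spot_point(n,c)[:4]: print(c,n,np.array(r['at']),round(r['score'],2))
print(read_state()['time'])
E
```

```text
top bar_a [0.2696 0.3326 0.0288] 0.92
top bar_a [0.4884 0.1142 0.0336] 0.83
top bar_a [0.4393 0.3317 0.0391] 0.71
top bar_a [0.5657 0.2816 0.0386] 0.67
top bar_a [0.5616 0.3379 0.0383] 0.56
top slab [0.5576 0.3988 0.022 ] 0.96
top slab [ 0.492  -0.0303  0.1294] 0.48
top slab [ 0.5139 -0.3369  0.0045] 0.18
top short_block [0.4406 0.3807 0.0436] 0.63
top rough_stone [0.4476 0.2669 0.0421] 0.69
top crate [ 0.4979  0.3367 -0.001 ] 0.85
top tray [ 0.5159 -0.3372  0.0009] 0.76
top fixture [ 0.631  -0.0162  0.0008] 0.76
top channel_1 [ 0.692  -0.0076  0.0317] 0.77
top channel_1 [ 0.697  -0.0663  0.0335] 0.7
top channel_1 [ 0.6294 -0.0142  0.0015] 0.69
top channel_1 [0.6812 0.0488 0.0332] 0.58
top handle_pivot [ 0.5517 -0.0253  0.0454] 0.88
top handle_grip [ 0.4848 -0.03    0.1273] 0.76
top handle_grip [0.4383 0.3877 0.0136] 0.34
top carved_skull [ 0.7587  0.2408 -0.0049] 0.67
top stone_ring [ 0.7448 -0.2312 -0.0011] 0.77
scene bar_a [0.5792 0.2881 0.0354] 0.91
scene bar_a [0.4972 0.1182 0.0308] 0.89
scene bar_a [0.4555 0.3348 0.0397] 0.84
scene bar_a [0.5823 0.3415 0.0383] 0.79
scene bar_a 
[... 242 characters left out ...]
.0385] 0.69
scene rough_stone [0.5327 0.3597 0.0119] 0.18
scene crate [0.5017 0.3364 0.0017] 0.82
scene tray [ 0.4839 -0.0336  0.1245] 0.66
scene tray [ 0.518  -0.3358 -0.0013] 0.59
scene fixture [ 0.6318 -0.0145  0.0009] 0.73
scene channel_1 [ 0.6971 -0.0661  0.0295] 0.9
scene channel_1 [0.6833 0.0513 0.0307] 0.88
scene channel_1 [ 0.6896 -0.0055  0.0302] 0.75
scene channel_1 [0.5018 0.3387 0.0044] 0.67
scene handle_pivot [ 0.5495 -0.028   0.0456] 0.67
scene handle_pivot [0.4345 0.3339 0.0231] 0.37
scene handle_grip [ 0.4853 -0.0358  0.1254] 0.97
scene carved_skull [0.7549 0.2365 0.0013] 0.61
scene stone_ring [ 0.7439 -0.2263  0.0017] 0.66
scene stone_ring [ 0.5153 -0.3379 -0.0001] 0.48
1.4
```

Run:
```python
from h import *
shot('top','tcrate',(90,150,330,290),3)
shot('top','tnest',(220,90,400,240),4)
shot('scene','snest',(160,170,320,330),4)
shot('scene','scrate',(340,210,500,350),4)
```

```text
(no output)
```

View pics/tcrate.png

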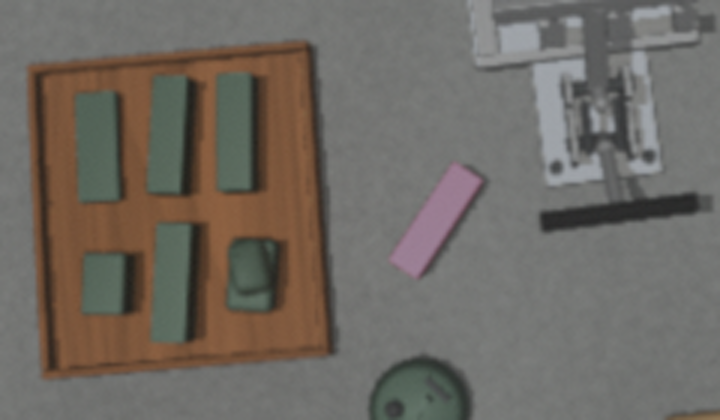

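View pics/tnest.png

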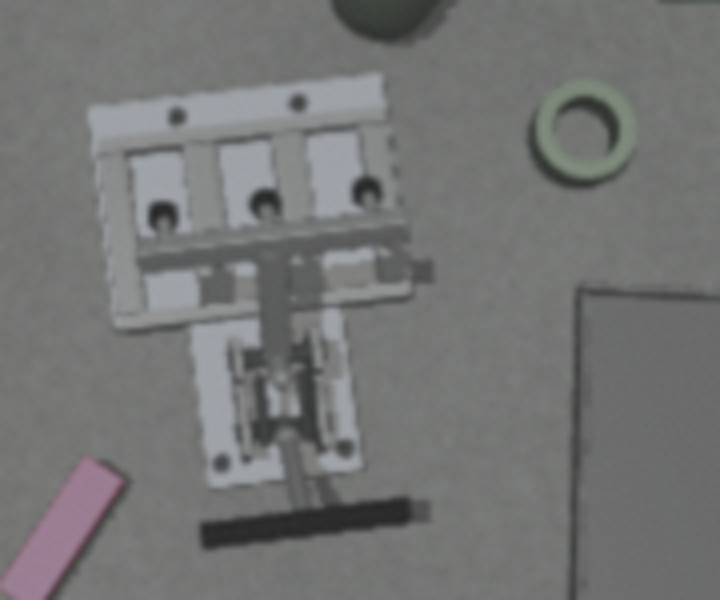

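View pics/snest.png

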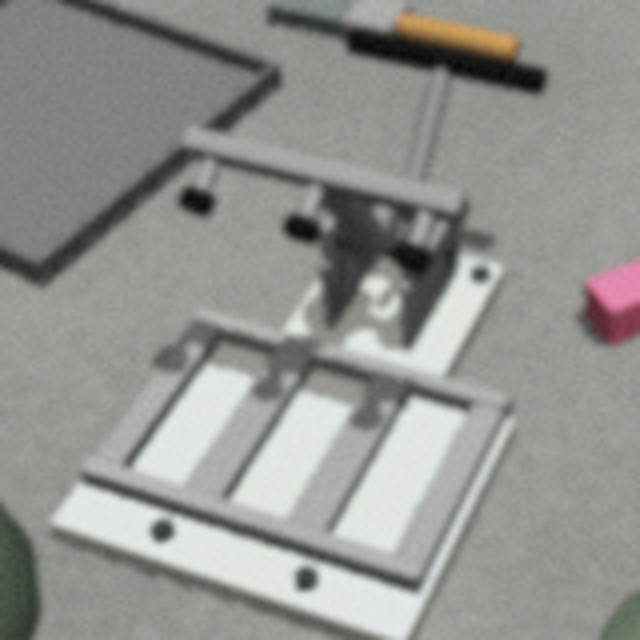

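View pics/scrate.png

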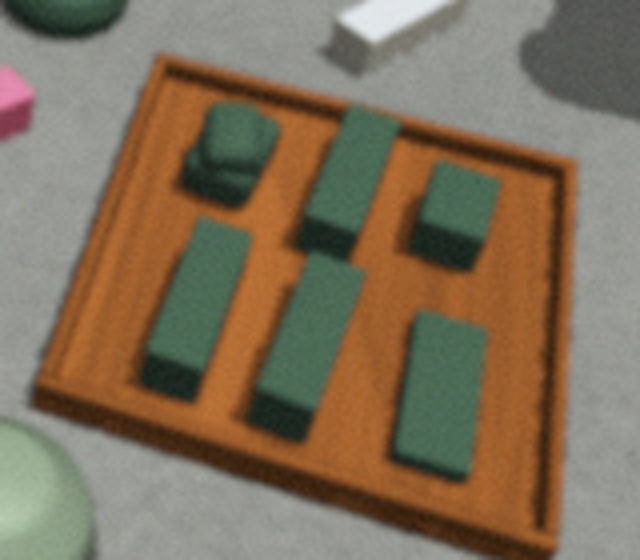

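Three bars lie in the crate, at zoomed px (170,134), (236,132) and (172,283). The slab, the short block and the lump lie at (98,146), (105,283) and (253,272). The clamp arm leans over the nest. Next I'll fit cuboids to the silhouettes in both views.

```bash
cat >> h.py <<'E'
from scipy.optimize import minimize
S=4
def hullmask(n,c,dims,yaw):
    l,w,h=np.array(dims)/2
    P=np.array([[a,b,d] for a in(-l,l) for b in(-w,w) for d in(-h,h)])@Ro.from_euler('z',yaw,degrees=True).as_matrix().T+c
    uv=proj(n,P)
    m=np.zeros((420*S,560*S),np.uint8)
    hl=cv2.convexHull(((uv+0.5)*S*16-8).astype(np.float32)).astype(np.int32)
    cv2.fillConvexPoly(m,hl,255,shift=4)
    return m
def fit(masks,c0,yaw0,dims,freez=True):
    u0=np.array(proj('top',c0)[0])
    big={};roi={}
    for n,m in masks.items():
        u=proj(n,c0)[0].astype(int); x0,y0=np.maximum(u-70,0); x1,y1=u+70
        roi[n]=(y0*S,y1*S,x0*S,x1*S); b=np.repeat(np.repeat(m,S,0),S,1); big[n]=b[y0*S:y1*S,x0*S:x1*S]>0
    def cost(p):
        c=np.array([p[0],p[1],p[2] if freez else c0[2]])/1.
        s=0
        for n in masks:
            a=roi[n]; h=hullmask(n,c,dims,p[3]*100)[a[0]:a[1],a[2]:a[3]]>0
            s+=(h^big[n]).sum()/h.sum()
        return s
    p0=np.r_[c0,yaw0/100]
    sim=np.array([p0]+[p0+np.eye(4)[i]*[.008,.008,.008,.06][i] for i in range(4)])
    r=minimize(cost,p0,method='Nelder-Mead',options=dict(initial_simplex=sim,xatol=1e-4,fatol=1e-4,maxiter=250))
    return r.x[:3],r.x[3]*100,r.fun
def bars(names='bar_a',dims=(.1,.03,.03),cams=('top','scene'),yaw0=0,show=True):
    sil={}
    for n in cams:
        eyes.camera(n); sil[n]=[(r['score'],r['pixels']) for r in spotter.silhouettes(names,n)]
    out=[]
    return sil
def centroid(m):
    ys,xs=np.nonzero(m); return np.array([xs.mean(),ys.mean()])
E
python3 - <<'E'
from h import *
np.set_printoptions(precision=4,suppress=True)
sil=bars()
for g in([.57,.282,.025],[.57,.339,.025],[.445,.333,.025]):
    ms={}
    for n in sil:
        u=proj(n,g)[0]
        d=[(np.hypot(*(centroid(m)-u)),s,m) for s,m in sil[n]]
        d.sort(key=lambda t:t[0]); print(n,d[0][0],d[0][1],d[0][2].sum())
        if d[0][0]<15: ms[n]=d[0][2]
    if ms: print(fit(ms,np.array(g),5,(.1,.03,.03)))
for n in sil: np.savez(f'sil_{n}',*[m for s,m in sil[n]])
# nest clicks from zoomed top
def z(p,s=4,o=(220,90)): return (np.array(p,float)+.5)/s-.5+np.array(o)
for nm,p,zz in(('plateL',(90,108),.015),('plateR',(382,75),.015),('plateLnear',(115,328),.015),('base nearL',(209,487),.015),('base nearR',(362,467),.015)):
    print(nm,onplane('top',z(p),zz)[0])
for nm,p in(('barL',(201,535)),('barR',(410,509))): print(nm,onplane('top',z(p),.128)[0])
E
```

```text
top 2.6344846650542944 0.81 495
scene 0.6074135994870173 0.91 749
(array([0.5658, 0.2835, 0.0244]), np.float64(0.2764139542678319), np.float64(0.24822692447367475))
top 2.3998146216442287 0.69 610
scene 1.27651263932875 0.65 793
(array([0.563 , 0.3387, 0.0251]), np.float64(-2.504808208519786), np.float64(0.140430877629705))
top 2.2642533780257823 0.86 588
scene 0.9564730890516168 0.6 563
(array([0.441 , 0.3339, 0.0288]), np.float64(-2.8874219224290183), np.float64(0.2248509816493557))
plateL [0.7665 0.0949 0.015 ]
plateR [ 0.7865 -0.0978  0.015 ]
plateLnear [0.6197 0.0804 0.015 ]
base nearL [0.5156 0.0219 0.015 ]
base nearR [ 0.5265 -0.0766  0.015 ]
barL [0.479  0.0275 0.128 ]
barR [ 0.4912 -0.0913  0.128 ]
```

```bash
cat >> h.py <<'E'
def overlay(n,name,segs,crop,k):
    im=eyes.camera(n); x0,y0,x1,y1=crop
    im=cv2.resize(im[y0:y1,x0:x1],None,fx=k,fy=k,interpolation=cv2.INTER_CUBIC)
    for P,col in segs:
        u=((proj(n,P)-[x0,y0]+.5)*k-.5)
        cv2.polylines(im,[np.round(u*16).astype(np.int32).reshape(-1,1,2)],True,col,1,cv2.LINE_AA,4)
    cv2.imwrite(f'pics/{name}.png',im)
def rectP(c,yaw,l,w,off=(0,0)):
    P=np.array([[-l/2,-w/2,0],[l/2,-w/2,0],[l/2,w/2,0],[-l/2,w/2,0]])+[off[0],off[1],0]
    return P@Ro.from_euler('z',yaw,degrees=True).as_matrix().T+np.array(c)
E
python3 - <<'E'
from h import *
c2=np.array([.690,-.0075,.027]);yaw=6.0
seg=[(rectP(c2,yaw,.106,.036,(0,d)),(0,0,255)) for d in(-.058,0,.058)]
overlay('top','ov_t',seg,(230,95,330,190),6)
overlay('scene','ov_s',seg,(160,230,300,330),5)
b=[([.5658,.2835,.0244],.28),([.563,.3387,.0251],-2.5),([.441,.3339,.0288],-2.9)]
sb=[(rectP(np.array(c)+[0,0,.015],y,.1,.03),(0,0,255)) for c,y in b]
overlay('top','ovb_t',sb,(95,160,205,280),5)
overlay('scene','ovb_s',sb,(345,220,490,345),5)
E
```

```text
(no output)
```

View pics/ov_t.png

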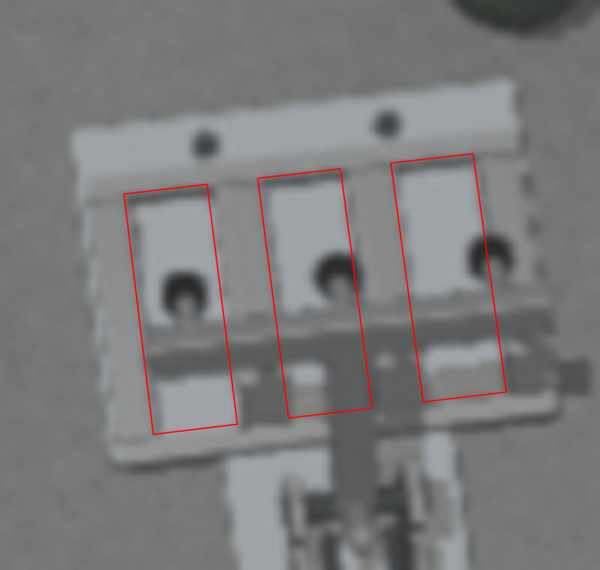

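View pics/ov_s.png

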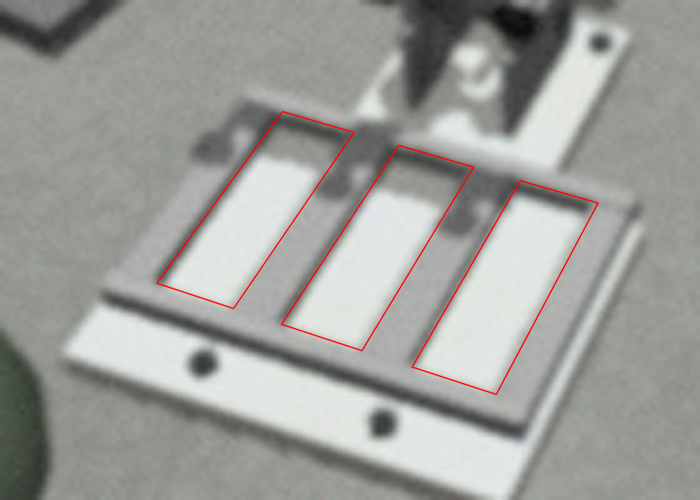

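View pics/ovb_t.png

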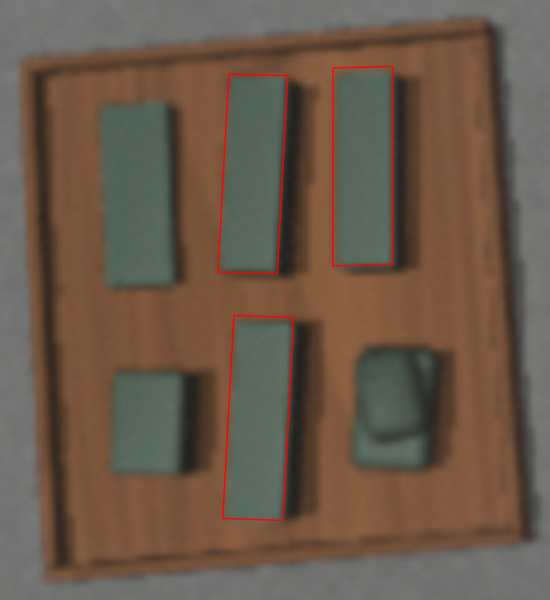

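View pics/ovb_s.png

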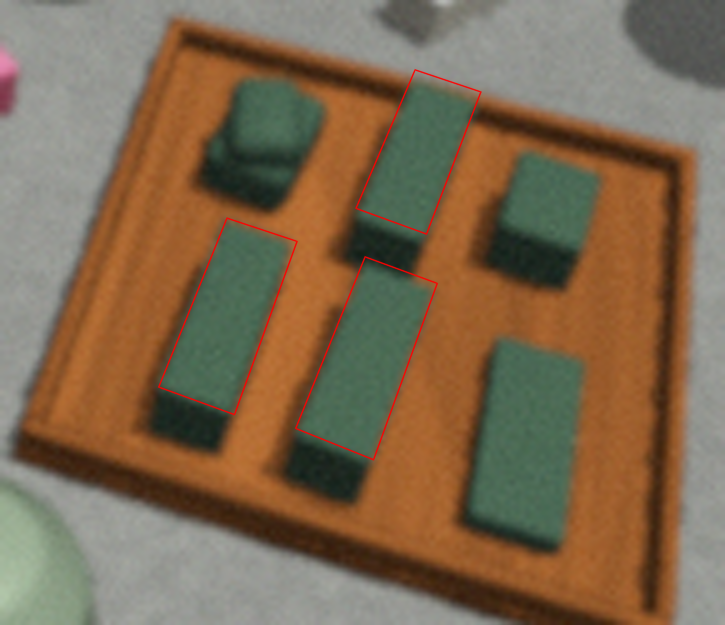

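The channel and bar overlays agree with both pictures to about 2–3 mm. Next I'll write a planning helper, then open the clamp fully.

```bash
cat >> h.py <<'E'
def go(pos,yaw=None,rpy=None):
    s=read_state(); R0=Ro.from_euler('xyz',s['tcp_rot'],degrees=True)
    if rpy is None: rpy=[180,0,yaw if yaw is not None else s['tcp_rot'][2]]
    R1=Ro.from_euler('xyz',rpy,degrees=True)
    rv=(R0.inv()*R1).as_rotvec(degrees=True); d=R0.inv().apply(np.array(pos)-s['position'])
    print('t',round(s['time'],2),'pos',s['position'].round(4),s['tcp_rot'].round(1),'F',s['wrist_force'].round(1),'op',round(s['opening'],4))
    print('turn',rv.round(1),'shift',d.round(4),'rows',max(np.linalg.norm(d)/.05,np.linalg.norm(rv)/8.59).round(1))
E
python3 -c "
from h import *
go([.4816,.001,.23],-84)"
```

```text
t 2.0 pos [0.2053 0.5903 0.2313] [-180.     0.   -19.2] F [ 0.2 -0.6  0. ] op 0.0855
turn [-0.   0.  64.8] shift [0.4546 0.4658 0.0013] rows 13.0
```

move_arm:
  moves: "0 0 8 0.034 0.035 0 -0.3; 0 0 16 0.068 0.07 0 -0.3; 0 0 24 0.102 0.105 0 -0.3; 0 0 32 0.136 0.14 0 -0.3; 0 0 40 0.17 0.175 0 -0.3"
  grip_force: 60

```text
time: 2.5
position: [0.3089, 0.3673, 0.2315]
tcp_rot: [-180.0, 0.0, -59.5]
wrist_force: [1.4, 0.4, 0.5]
opening: 0.0557
```

```bash
python3 -c "
from h import *
go([.4816,.001,.23],-84)"
```

```text
t 2.5 pos [0.3089 0.3673 0.2315] [-180.     0.   -59.5] F [1.4 0.4 0.5] op 0.0557
turn [-0.   0.  24.5] shift [0.4033 0.0373 0.0014] rows 8.1
```

move_arm:
  moves: "0 0 5 0.048 0.005 0 -0.3; 0 0 10 0.096 0.01 0 -0.3; 0 0 15 0.144 0.014 0 -0.3; 0 0 20 0.192 0.018 0 -0.3; 0 0 24.5 0.24 0.022 0 -0.3"

```text
time: 3.0
position: [0.413, 0.15, 0.2319]
tcp_rot: [-179.9, 0.0, -83.8]
wrist_force: [2.0, 1.5, 0.3]
opening: 0.0552
```

```bash
python3 -c "
from h import *
go([.4816,.001,.20],-84)"
```

```text
t 3.0 pos [0.413  0.15   0.2319] [-179.9    0.   -83.8] F [2.  1.5 0.3] op 0.0552
turn [-0.1  0.   0.2] shift [ 0.1555 -0.0522  0.0318] rows 3.3
```

move_arm:
  moves: "0 0 0 0.046 -0.015 0 -0.3; 0 0 0 0.092 -0.03 0 -0.3; 0 0 0 0.138 -0.045 0.01 -0.3; 0 0 0 0.155 -0.052 0.03 -0.3; 0 0 0 0.155 -0.052 0.03 -0.3"

```text
time: 3.5
position: [0.4803, 0.001, 0.1988]
tcp_rot: [179.7, -0.0, -84.0]
wrist_force: [-1.0, -0.2, 0.6]
opening: 0.0557
```

```bash
python3 -c "
from h import *
eyes.camera('top');eyes.camera('scene')
for c in('top','scene'):
  for r in spotter.spot_point('handle_grip',c)[:1]: print(r['at'],r['score'])
shot('top','a1',(220,90,400,240),4);shot('scene','a2',(160,170,320,290),4)
go([.4816,.001,.110],-84)"
```

```text
[0.4828, -0.0321, 0.1237] 0.79
t 3.8 pos [0.4814 0.0044 0.2023] [-179.9    0.   -83.6] F [0.4 0.4 0.6] op 0.0558
turn [-0.1  0.   0.4] shift [0.0035 0.0004 0.0923] rows 1.8
```

View pics/a2.png

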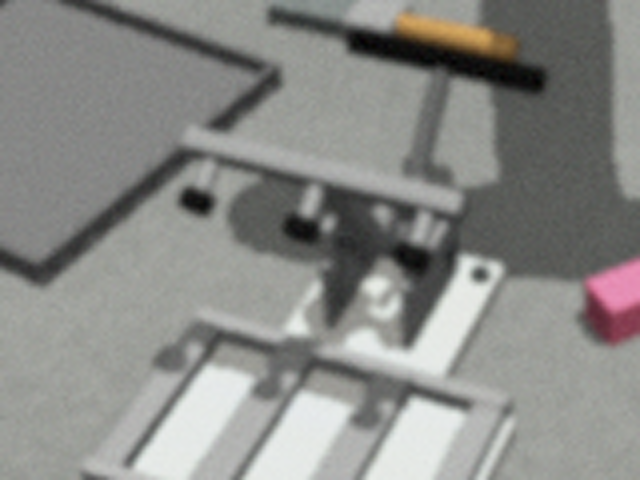

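View pics/a1.png

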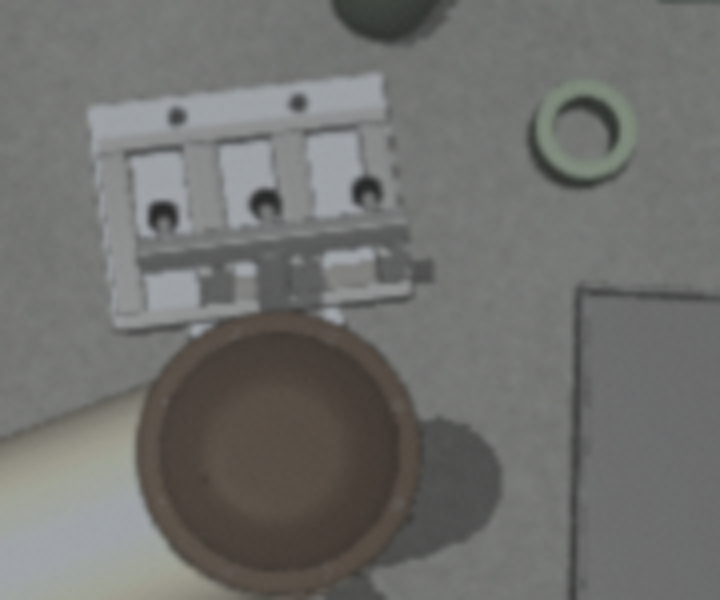

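The pictures show the gripper above the handle bar, free of the cross bar. Descending.

move_arm:
  moves: "0 0 0 0.003 0.001 0.04 -0.3; 0 0 0 0.003 0.001 0.075 -0.3; 0 0 0 0.003 0.001 0.092 -0.3; 0 0 0 0.003 0.001 0.092 -0.3; 0 0 0 0.003 0.001 0.092 -0.3"

```text
time: 4.3
position: [0.4813, 0.0011, 0.1103]
tcp_rot: [-179.9, -0.0, -83.6]
wrist_force: [-0.5, 0.7, 0.1]
opening: 0.0554
```

```bash
python3 -c "
from h import *
shot('scene','a3',(160,120,320,240),4)
go([.4816,.001,.110],-84)"
```

```text
t 4.35 pos [0.4817 0.0011 0.1108] [-179.8    0.   -83.6] F [ 0.2 -0.6 -1. ] op 0.056
turn [-0.2  0.   0.4] shift [0.0001 0.0001 0.0008] rows 0.1
```

View pics/a3.png

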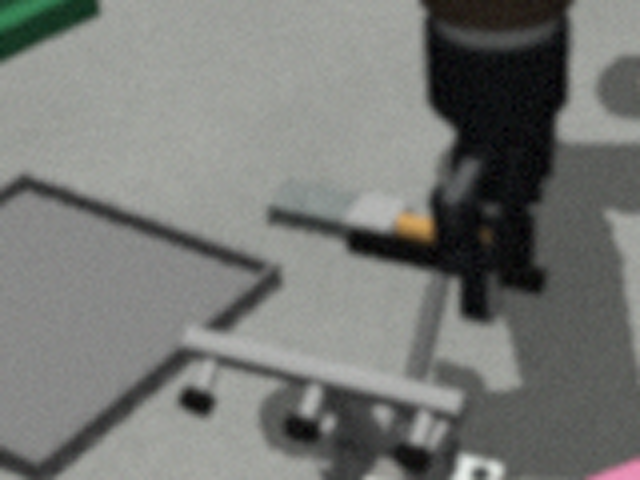

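move_arm:
  moves: "0 0 0 0 0 0 0.3; 0 0 0 0 0 0 0.9; 0 0 0 0 0 0 0.9; 0 0 0 0 0 0 0.9; 0 0 0 0 0 0 0.9"

```text
time: 4.85
position: [0.4814, 0.0006, 0.1101]
tcp_rot: [-179.9, 0.0, -83.7]
wrist_force: [0.3, 1.2, 3.2]
opening: 0.0139
```

move_arm:
  moves: "0 0 0 0 0.004 0.0035 0.9; 0 0 0 0 0.008 0.0075 0.9; 0 0 0 0 0.012 0.0115 0.9; 0 0 0 0 0.0155 0.0155 0.9; 0 0 0 0 0.019 0.0195 0.9"

```text
time: 5.35
position: [0.465, -0.0011, 0.0917]
tcp_rot: [-179.5, 0.0, -83.6]
wrist_force: [3.4, 0.0, 3.1]
opening: 0.0143
```

move_arm:
  moves: "0 0 0 0 0.002 0.0025 0.9; 0 0 0 0 0.0025 0.003 0.9; 0 0 0 0 0.003 0.004 0.9; 0 0 0 0 0.003 0.004 0.9; 0 0 0 0 0.003 0.004 0.9"

```text
time: 5.85
position: [0.4618, -0.0014, 0.0874]
tcp_rot: [-179.6, 0.0, -83.6]
wrist_force: [4.5, -0.3, 6.7]
opening: 0.0141
```

```bash
python3 -c "
from h import *
shot('scene','a4',(160,120,320,240),4)
go([.4816,.001,.110],-84)"
```

```text
t 5.9 pos [ 0.4618 -0.0014  0.0873] [-179.6    0.   -83.6] F [ 4.4 -1.2  6.7] op 0.0141
turn [-0.4  0.   0.4] shift [-0.0002 -0.0201 -0.0225] rows 0.6
```

View pics/a4.png

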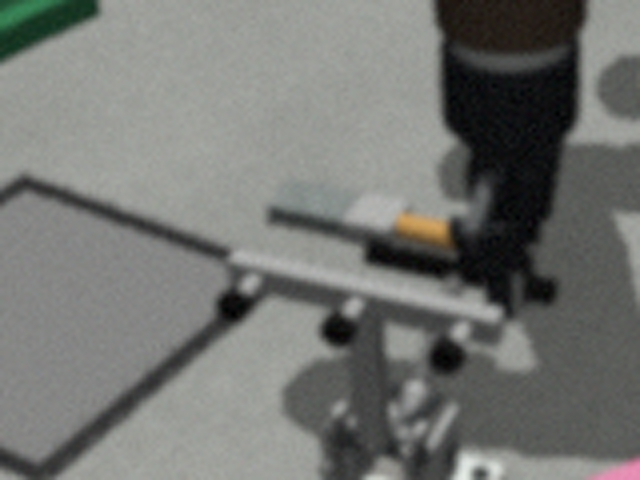

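move_arm:
  moves: "0 0 0 0 0.002 0.003 0.9; 0 0 0 0 0.004 0.006 0.9; 0 0 0 0 0.004 0.006 0.9"

```text
time: 6.2
position: [0.4615, -0.0014, 0.086]
tcp_rot: [-179.2, -0.0, -83.4]
wrist_force: [1.1, -1.4, 34.6]
opening: 0.014
```

It's at the open stop. Release and lift.

move_arm:
  moves: "0 0 0 0 -0.003 -0.005 0.9; 0 0 0 0 -0.003 -0.005 -0.3; 0 0 0 0 -0.003 -0.005 -0.3; 0 0 0 0 -0.003 -0.005 -0.3; 0 0 0 0 -0.003 -0.03 -0.3"

```text
time: 6.7
position: [0.4539, -0.0032, 0.1067]
tcp_rot: [179.4, -0.1, -83.7]
wrist_force: [0.4, 0.6, 0.5]
opening: 0.0556
```

move_arm:
  moves: "0 0 0 0 0 -0.04 -0.3; 0 0 0 0 0 -0.08 -0.3; 0 0 0 0 0 -0.11 -0.3; 0 0 0 0 0 -0.11 -0.3"

```text
time: 7.1
position: [0.4593, -0.0018, 0.2236]
tcp_rot: [-179.6, 0.0, -83.6]
wrist_force: [-0.2, -0.3, 0.3]
opening: 0.0558
```

```bash
python3 -c "
from h import *
shot('scene','a5',(160,120,320,240),4)
go([.566,.2835,.20],0)"
```

```text
t 7.15 pos [ 0.4578 -0.002   0.221 ] [-1.799e+02  1.000e-01 -8.370e+01] F [0.9 0.1 0. ] op 0.0553
turn [ -0.1  -0.1 -83.7] shift [-0.2718 -0.1389  0.0216] rows 9.7
```

View pics/a5.png

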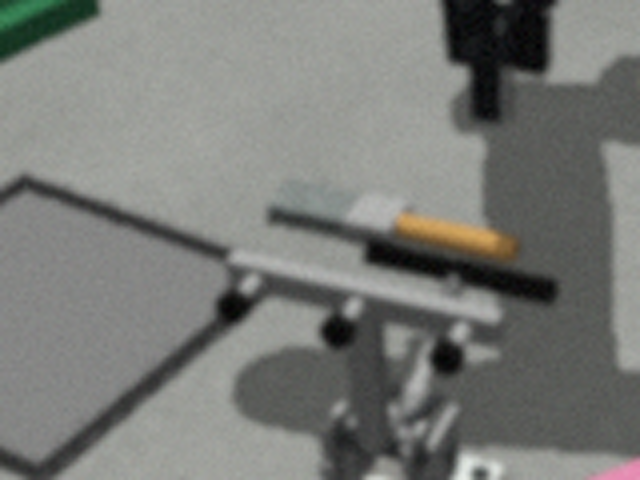

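The clamp stands fully open. Now to the first bar.

move_arm:
  moves: "0 0 -8.4 -0.027 -0.014 0 -0.1; 0 0 -16.8 -0.054 -0.028 0 -0.1; 0 0 -25 -0.081 -0.042 0 -0.1; 0 0 -33.5 -0.109 -0.056 0 -0.1; 0 0 -42 -0.136 -0.07 0 -0.1"

```text
time: 7.65
position: [0.5112, 0.1413, 0.2175]
tcp_rot: [179.7, 0.1, -41.3]
wrist_force: [1.8, -1.5, -0.3]
opening: 0.0471
```

```bash
python3 -c "
from h import *
go([.566,.2835,.15],0)"
```

```text
t 7.65 pos [0.5112 0.1413 0.2175] [ 1.797e+02  1.000e-01 -4.130e+01] F [ 1.8 -1.5 -0.3] op 0.0471
turn [  0.2   0.2 -41.3] shift [-0.0526 -0.1433  0.0669] rows 4.8
```

move_arm:
  moves: "0 0 -8.4 -0.011 -0.029 0.013 -0.1; 0 0 -16.8 -0.022 -0.058 0.026 -0.1; 0 0 -25 -0.033 -0.087 0.04 -0.1; 0 0 -33.5 -0.043 -0.116 0.053 -0.1; 0 0 -41.5 -0.053 -0.143 0.067 -0.1"

```text
time: 8.15
position: [0.5668, 0.2831, 0.1495]
tcp_rot: [179.8, 0.3, 0.2]
wrist_force: [0.2, 0.4, 0.8]
opening: 0.047
```

```bash
python3 -c "
from h import *
shot('scene','b1',(330,150,500,350),3)
go([.5665,.2835,.06],0)"
```

```text
t 8.2 pos [0.5673 0.2861 0.1463] [179.8   0.3   0.5] F [ 1.8  2.7 -1. ] op 0.0466
turn [0.2 0.3 0.5] shift [-0.0003  0.0022  0.0863] rows 1.7
```

View pics/b1.png

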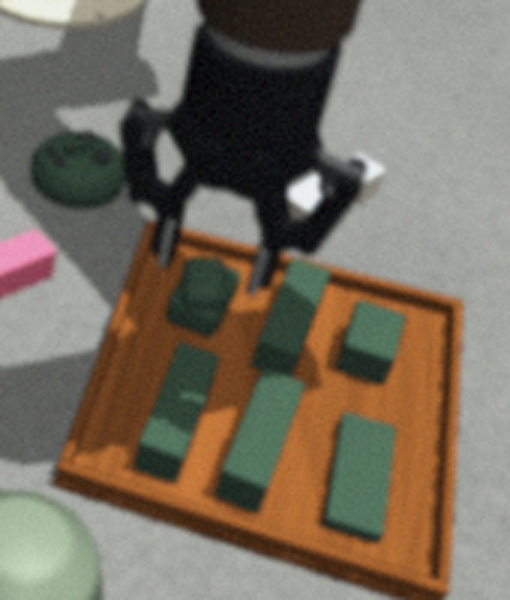

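move_arm:
  moves: "0 0 0 0 0.0015 0.03 -0.1; 0 0 0 0 0.0015 0.06 -0.1; 0 0 0 0 0.0015 0.08 -0.1; 0 0 0 0 0.0015 0.086 -0.1; 0 0 0 0 0.0015 0.086 -0.1"

```text
time: 8.7
position: [0.5666, 0.2802, 0.0646]
tcp_rot: [179.8, 0.2, -0.2]
wrist_force: [0.3, 0.3, 1.3]
opening: 0.0468
```

```bash
python3 -c "
from h import *
shot('scene','b2',(330,150,500,350),3)
shot('top','b2t',(90,150,220,290),4)
go([.5665,.2835,.022],0)"
```

```text
t 8.8 pos [0.5681 0.2813 0.0673] [-180.    -0.    -0.2] F [ 0.5 -1.1  0.7] op 0.0465
turn [-0.  -0.  -0.2] shift [-0.0016 -0.0022  0.0453] rows 0.9
```

View pics/b2.png

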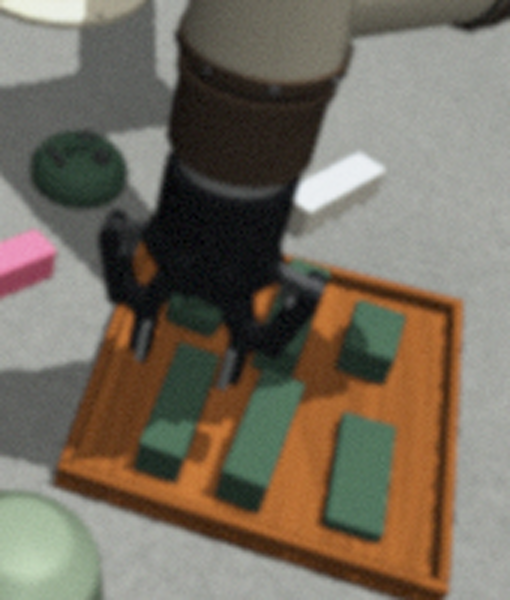

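View pics/b2t.png

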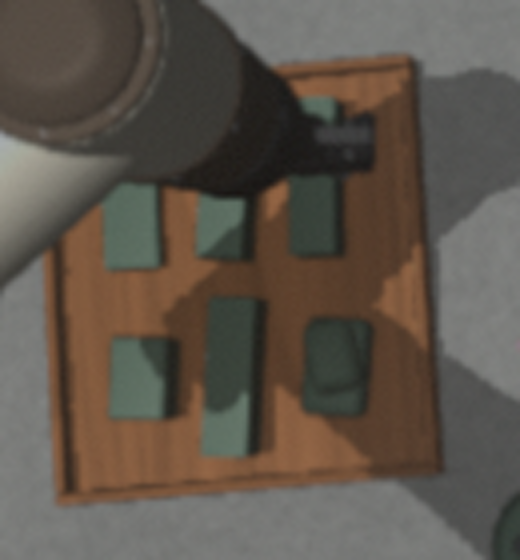

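```bash
python3 -c "
from h import *
s=read_state();p=s['position']
for d in(-.0235,.0235): print([( (proj('scene',p+[0,d,h])[0]-[330,150]+.5)*3).round(0) for h in(0,.005,.01)])
go([.5665,.2835,.022],0)"
```

```text
[array([152., 358.]), array([153., 353.]), array([154., 348.])]
[array([222., 382.]), array([223., 377.]), array([225., 372.])]
t 8.8 pos [0.5681 0.2813 0.0673] [-180.    -0.    -0.2] F [ 0.5 -1.1  0.7] op 0.0465
turn [-0.  -0.  -0.2] shift [-0.0016 -0.0022  0.0453] rows 0.9
```

move_arm:
  moves: "0 0 0 -0.001 -0.001 0 0.05; 0 0 0 -0.001 -0.0015 0.01 0.05; 0 0 0 -0.001 -0.0015 0.025 0.05; 0 0 0 -0.001 -0.0015 0.04 0.05; 0 0 0 -0.001 -0.0015 0.045 0.05"
  grip_force: 80

```text
time: 9.3
position: [0.5658, 0.2821, 0.0202]
tcp_rot: [179.9, 0.1, -0.2]
wrist_force: [-0.9, -0.1, -0.2]
opening: 0.0408
```

move_arm:
  moves: "0 0 0 0 0 0 0.05; 0 0 0 0 0 0 0.05; 0 0 0 0 0 0 0.05"

```text
time: 9.6
position: [0.5673, 0.2832, 0.0227]
tcp_rot: [-179.9, -0.1, -0.2]
wrist_force: [0.3, 0.8, 0.6]
opening: 0.041
```

move_arm:
  moves: "0 0 0 0 0 0 0.6; 0 0 0 0 0 0 0.6; 0 0 0 0 0 0 0.6; 0 0 0 0 0 0 0.6"

```text
time: 10.0
position: [0.5673, 0.2832, 0.0231]
tcp_rot: [-179.9, -0.1, -0.2]
wrist_force: [-1.8, 0.1, 5.2]
opening: 0.0282
```

move_arm:
  moves: "0 0 0 0 0 -0.02 0.6; 0 0 0 0 0 -0.05 0.6; 0 0 0 0 0 -0.08 0.6; 0 0 0 0 0 -0.08 0.6; 0 0 0 0 0 -0.08 0.6"

```text
time: 10.5
position: [0.5662, 0.2825, 0.1013]
tcp_rot: [-180.0, 0.0, -0.2]
wrist_force: [0.1, -0.6, -2.8]
opening: 0.0284
```

```bash
python3 -c "
from h import *
shot('scene','b3',(330,100,500,300),3)
go([.684,.050,.10],6)"
```

```text
t 10.55 pos [0.5656 0.282  0.1002] [179.9   0.2  -0.2] F [-0.5 -0.2 -3.1] op 0.0276
turn [ 0.1  0.2 -6.2] shift [1.193e-01 2.315e-01 1.000e-04] rows 5.2
```

View pics/b3.png

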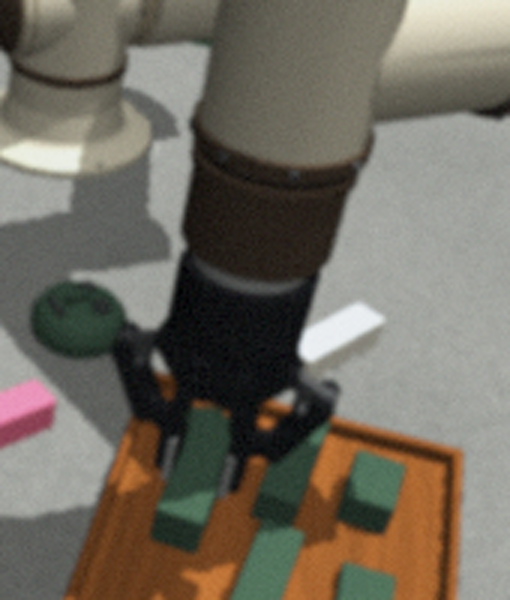

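move_arm:
  moves: "0 0 0 0.01 0.045 0 0.6; 0 0 -1.5 0.03 0.09 0 0.6; 0 0 -3 0.06 0.135 0 0.6; 0 0 -4.5 0.09 0.18 0 0.6; 0 0 -6.2 0.115 0.22 0 0.6"

```text
time: 11.05
position: [0.6778, 0.065, 0.0991]
tcp_rot: [180.0, 0.3, 6.1]
wrist_force: [0.6, -0.0, -3.0]
opening: 0.0279
```

```bash
python3 -c "
from h import *
go([.684,.0495,.07],6)"
```

```text
t 11.05 pos [0.6778 0.065  0.0991] [180.    0.3   6.1] F [ 0.6 -0.  -3. ] op 0.0279
turn [0.  0.3 0.1] shift [0.0047 0.016  0.029 ] rows 0.7
```

move_arm:
  moves: "0 0 0 0.004 0.014 0.01 0.6; 0 0.3 0 0.005 0.0145 0.025 0.6; 0 0.3 0 0.005 0.0145 0.031 0.6; 0 0.3 0 0.005 0.0145 0.031 0.6; 0 0.3 0 0.005 0.0145 0.031 0.6"

```text
time: 11.55
position: [0.6844, 0.0537, 0.0704]
tcp_rot: [180.0, -0.2, 6.1]
wrist_force: [0.0, 0.1, -1.8]
opening: 0.0279
```

```bash
cat >> h.py <<'E'
C2=np.array([.690,-.0085,.027]);FY=6.0
def chs(c2=C2,yaw=FY): return [(rectP(c2,yaw,.106,.036,(0,d)),(0,0,255)) for d in(-.058,0,.058)]
E
python3 -c "
from h import *
s=read_state();p=s['position']
z=p[2]+.0153
sg=chs()+[(rectP([p[0],p[1],z],s['tcp_rot'][2],.1,.03),(0,255,255)),(rectP([p[0],p[1],z-.03],s['tcp_rot'][2],.1,.03),(255,255,0))]
overlay('scene','c1',sg,(180,190,320,330),4)
overlay('top','c1t',sg,(230,95,330,190),6)
go([.684,.0495,.031],6)"
```

```text
t 11.65 pos [0.685  0.0539 0.0715] [-180.    -0.4    6.1] F [ 0.6 -0.4 -3.3] op 0.0276
turn [-0.  -0.4  0.1] shift [-0.0017  0.0043  0.0405] rows 0.8
```

View pics/c1.png

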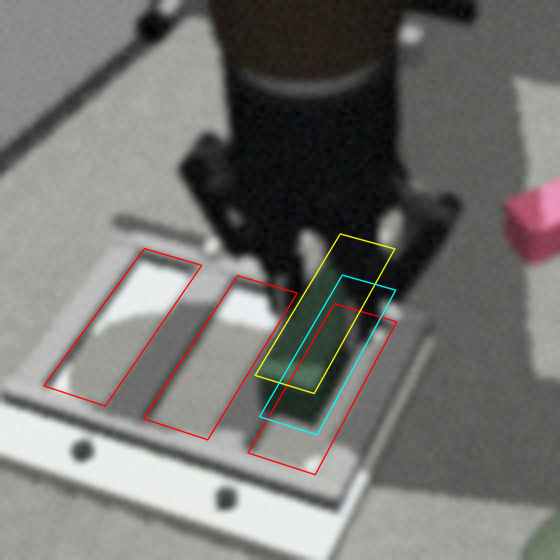

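View pics/c1t.png

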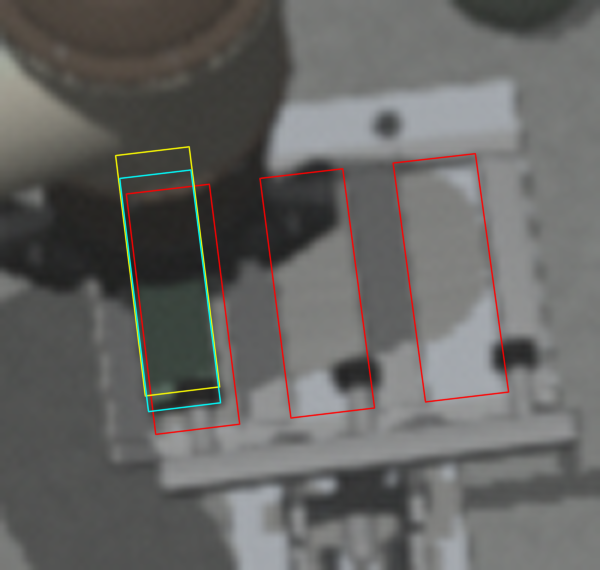

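```bash
python3 -c "
from h import *
s=read_state();p=s['position'];print(p)
z=p[2]+.0153
sg=[(rectP([p[0],p[1],z],s['tcp_rot'][2],.1,.03),(0,255,255)),(rectP([p[0],p[1],z-.03],s['tcp_rot'][2],.1,.03),(255,255,0))]
overlay('scene','c2',sg,(230,235,290,310),10)
eyes.camera('scene');eyes.camera('top')
for c in('top','scene'):
  for r in spotter.find_in('bar_a',c): print(c,np.round(r['at'],4),r['score'])
"
```

```text
[0.6849991  0.05389818 0.07149549]
top [0.4882 0.1154 0.0334] 0.65
top [0.2386 0.3591 0.0271] 0.61
top [0.6613 0.051  0.0855] 0.58
scene [0.4992 0.1178 0.0294] 0.92
scene [0.2793 0.3373 0.0281] 0.85
scene [0.711  0.0589 0.0867] 0.78
scene [0.457  0.3346 0.0394] 0.74
scene [0.5804 0.342  0.0396] 0.64
```

View pics/c2.png

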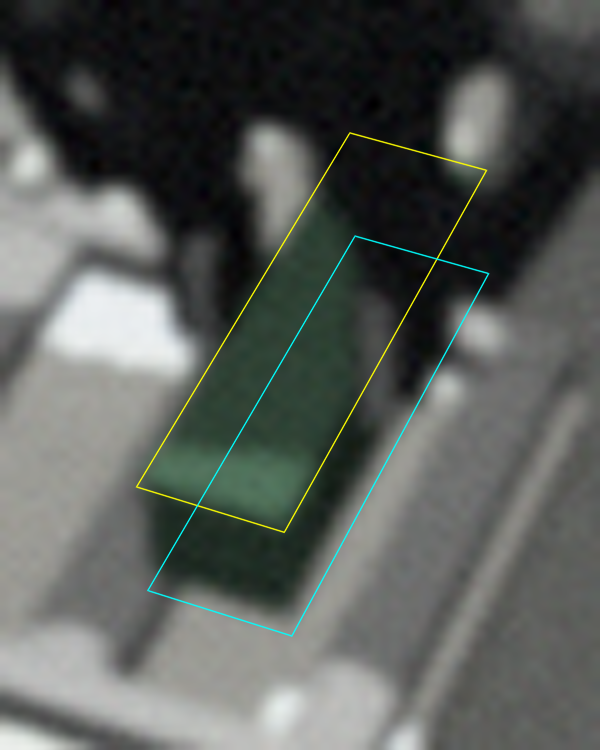

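```bash
python3 -c "
from h import *
s=read_state();p=s['position'];print(p)
z=p[2]+.0153
sg=chs()+[(rectP([p[0],p[1],z],s['tcp_rot'][2],.1,.03),(0,255,255)),(rectP([p[0],p[1],z-.03],s['tcp_rot'][2],.1,.03),(255,255,0))]
overlay('top','c3',sg,(240,125,290,175),12)
"
```

```text
[0.68487448 0.05332287 0.07138829]
```

View pics/c3.png

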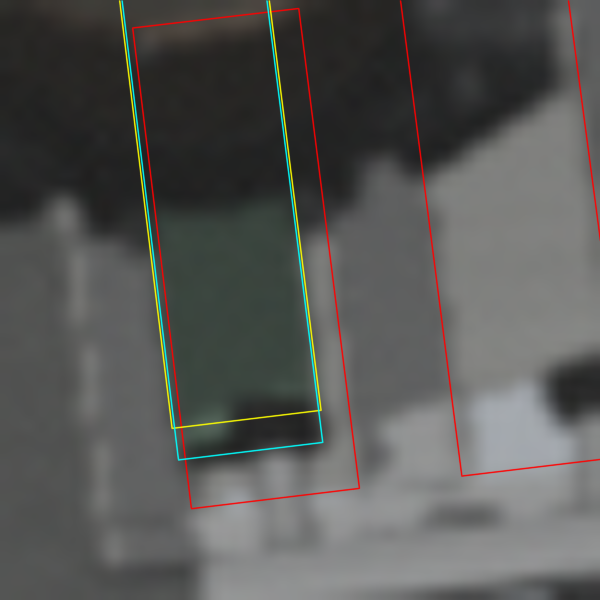

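```bash
python3 -c "
from h import *
go([.687,.049,.046],6)"
```

```text
t 11.95 pos [0.6849 0.0532 0.0713] [-180.    -0.3    6. ] F [ 0.8  0.1 -3. ] op 0.0276
turn [-0.  -0.3  0. ] shift [0.0015 0.0044 0.0253] rows 0.5
```

move_arm:
  moves: "0 0 0 0.0015 0.0044 0 0.6; 0 -0.3 0 0.0015 0.0044 0.012 0.6; 0 -0.3 0 0.0015 0.0044 0.025 0.6; 0 -0.3 0 0.0015 0.0044 0.025 0.6; 0 -0.3 0 0.0015 0.0044 0.025 0.6"

```text
time: 12.45
position: [0.6862, 0.0485, 0.0445]
tcp_rot: [180.0, 0.1, 6.0]
wrist_force: [-0.2, -0.5, -2.4]
opening: 0.0277
```

```bash
python3 -c "
from h import *
s=read_state();p=s['position']
sg=chs()
overlay('scene','c4',sg,(200,230,300,330),6)
overlay('top','c4t',sg,(240,115,310,185),8)
go([.687,.049,.036],6)"
```

```text
t 12.55 pos [0.6871 0.0488 0.0459] [180.  -0.   6.] F [ 0.2  0.2 -2.1] op 0.0279
turn [ 0. -0.  0.] shift [-0.0001 -0.0002  0.0099] rows 0.2
```

View pics/c4.png

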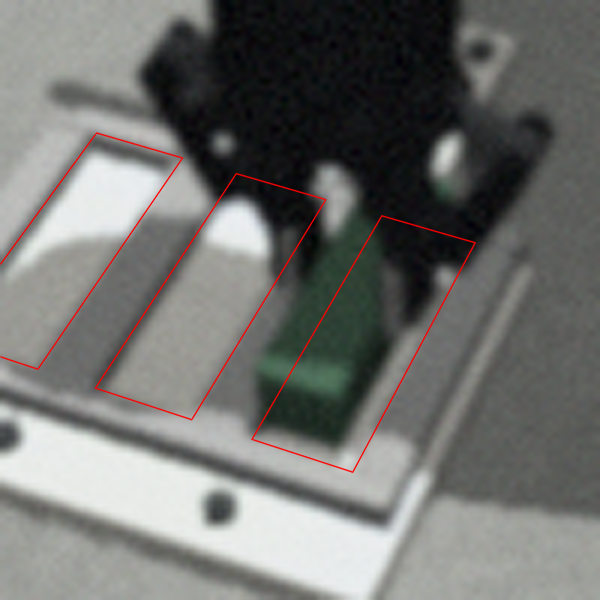

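View pics/c4t.png

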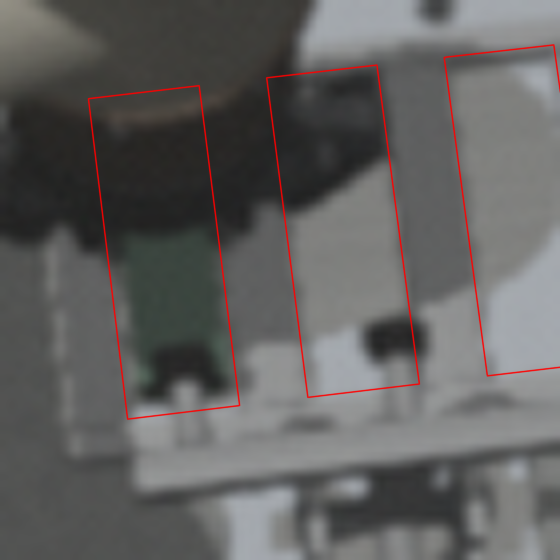

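```bash
python3 -c "
from h import *
s=read_state();p=s['position'];print(p)
R=Ro.from_euler('z',6,degrees=True).as_matrix()
c=p+R@[-.003,0,.0003]
sg=chs()+[(rectP(c+[0,0,h],6,.1,.03),col) for h,col in((.015,(0,255,255)),(-.015,(255,255,0)))]
overlay('scene','c5',sg,(230,255,290,315),12)
overlay('top','c5t',sg,(245,125,285,175),12)"
```

```text
[0.68709706 0.04878351 0.04585174]
```

View pics/c5.png

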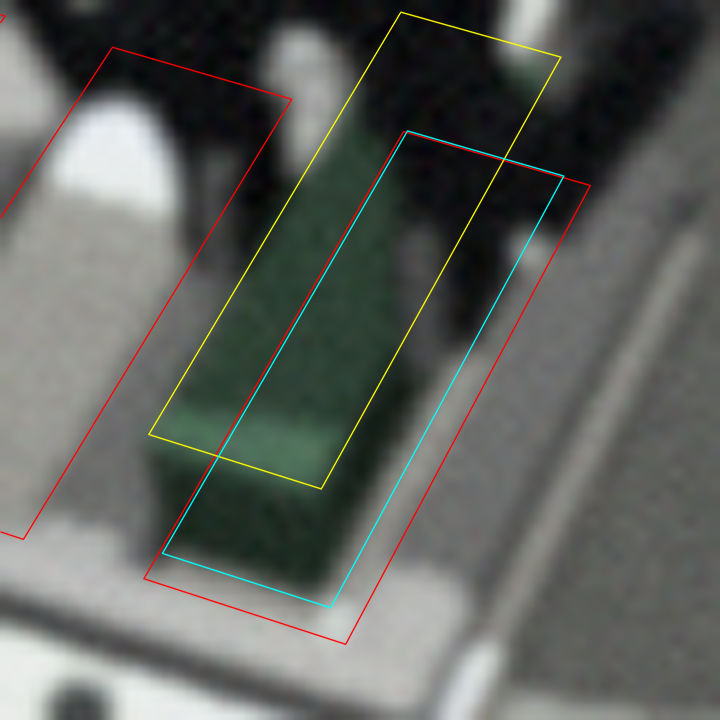

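View pics/c5t.png

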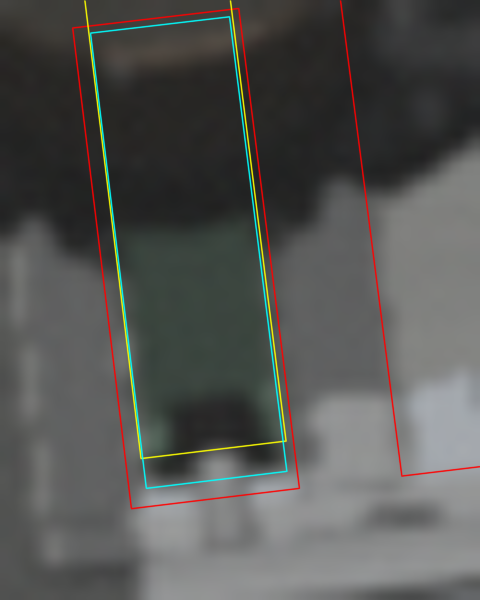

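move_arm:
  moves: "0 0 0 0 -0.0005 0.004 0.6; 0 0 0 0 -0.0005 0.008 0.6; 0 0 0 0 -0.0005 0.011 0.6; 0 0 0 0 -0.0005 0.013 0.6; 0 0 0 0 -0.0005 0.013 0.6"

```text
time: 13.15
position: [0.6865, 0.0492, 0.0322]
tcp_rot: [180.0, 0.1, 6.0]
wrist_force: [0.0, 1.0, -2.8]
opening: 0.0276
```

```bash
python3 -c "
from h import *
go([.687,.0493,.0305],6)"
```

```text
t 13.15 pos [0.6865 0.0492 0.0322] [1.8e+02 1.0e-01 6.0e+00] F [ 0.   1.  -2.8] op 0.0276
turn [0.  0.1 0. ] shift [ 0.0005 -0.0001  0.0017] rows 0.0
```

move_arm:
  moves: "0 0 0 0 0 0.001 0.6; 0 0 0 0 0 0.002 0.6; 0 0 0 0 0 0.0025 0.6; 0 0 0 0 0 0.0025 0.6"

```text
time: 13.55
position: [0.6868, 0.0493, 0.0303]
tcp_rot: [180.0, 0.0, 6.0]
wrist_force: [0.5, -0.3, -2.6]
opening: 0.0281
```

move_arm:
  moves: "0 0 0 0 0 0.0005 0.1; 0 0 0 0 0 0.0005 0.1; 0 0 0 0 0 0.0005 0.1; 0 0 0 0 0 -0.01 0.1; 0 0 0 0 0 -0.04 0.1"

```text
time: 14.05
position: [0.6847, 0.0488, 0.0682]
tcp_rot: [180.0, 0.4, 6.0]
wrist_force: [0.4, 0.2, -0.1]
opening: 0.0383
```

move_arm:
  moves: "0 0 0 0 0 -0.04 0.1; 0 0 0 0 0 -0.06 0.1; 0 0 0 0 0 -0.06 0.1"

```text
time: 14.35
position: [0.6895, 0.0497, 0.1364]
tcp_rot: [-180.0, -0.6, 6.1]
wrist_force: [-0.2, 0.4, 0.3]
opening: 0.0384
```

```bash
python3 -c "
from h import *
overlay('scene','d1',chs(),(200,230,300,330),6)
go([.564,.339,.13],-2.5)"
```

```text
t 14.4 pos [0.688  0.0496 0.1336] [-179.9   -0.3    6. ] F [-0.1  1.5 -0.3] op 0.0386
turn [-0.1 -0.3  8.5] shift [-0.0929 -0.3008  0.0033] rows 6.3
```

View pics/d1.png

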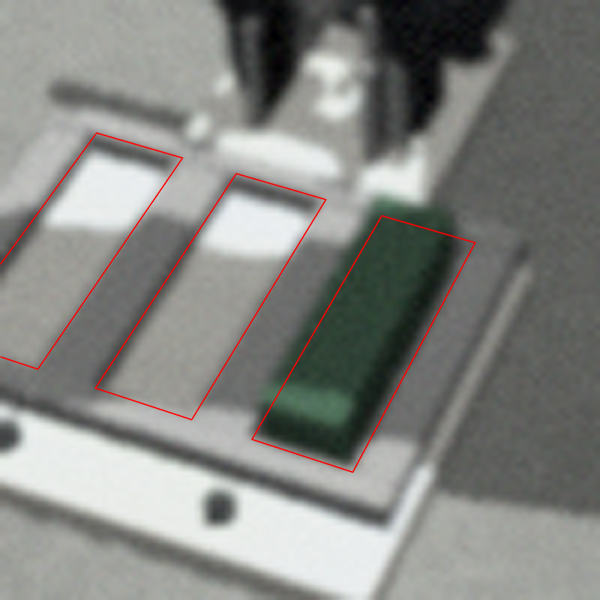

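Bar 1 lies in its channel. On to bar 2.

move_arm:
  moves: "0 0 1.5 -0.015 -0.048 0 -0.05; 0 0 3 -0.03 -0.096 0 -0.05; 0 0 4.5 -0.045 -0.144 0 -0.05; 0 0 6 -0.06 -0.19 0 -0.05; 0 0 8.5 -0.075 -0.237 0 -0.05"

```text
time: 14.9
position: [0.5857, 0.2783, 0.1293]
tcp_rot: [179.9, 0.1, -2.6]
wrist_force: [2.0, 1.6, -0.1]
opening: 0.0451
```

```bash
python3 -c "
from h import *
go([.563,.339,.10],-2.5)"
```

```text
t 14.9 pos [0.5857 0.2783 0.1293] [ 1.799e+02  1.000e-01 -2.600e+00] F [ 2.   1.6 -0.1] op 0.0451
turn [ 0.1  0.1 -0.1] shift [-0.0253 -0.0597  0.0293] rows 1.4
```

move_arm:
  moves: "0 0 0 -0.013 -0.035 0.005 -0.05; 0 0 0 -0.025 -0.059 0.01 -0.05; 0 0 0 -0.025 -0.0595 0.02 -0.05; 0 0 0 -0.025 -0.0595 0.029 -0.05; 0 0 0 -0.025 -0.0595 0.029 -0.05"

```text
time: 15.4
position: [0.564, 0.3358, 0.0987]
tcp_rot: [179.8, 0.2, -2.6]
wrist_force: [0.6, -0.6, 0.7]
opening: 0.0451
```

```bash
cat >> h.py <<'E'
def barseg(c,yaw): return [(rectP(np.array(c)+[0,0,h],yaw,.1,.03),col) for h,col in((.015,(0,255,255)),(-.015,(255,255,0)))]
E
python3 -c "
from h import *
overlay('scene','e1',barseg([.5625,.339,.023],-2.5),(340,200,490,340),5)
overlay('top','e1t',barseg([.5625,.339,.023],-2.5),(90,150,220,290),4)
go([.563,.339,.022],-2.5)"
```

```text
t 15.5 pos [0.5653 0.3362 0.1007] [179.9   0.   -2.6] F [0.1 0.4 0.2] op 0.045
turn [ 0.1  0.  -0.1] shift [-0.0024 -0.0028  0.0787] rows 1.6
```

View pics/e1.png

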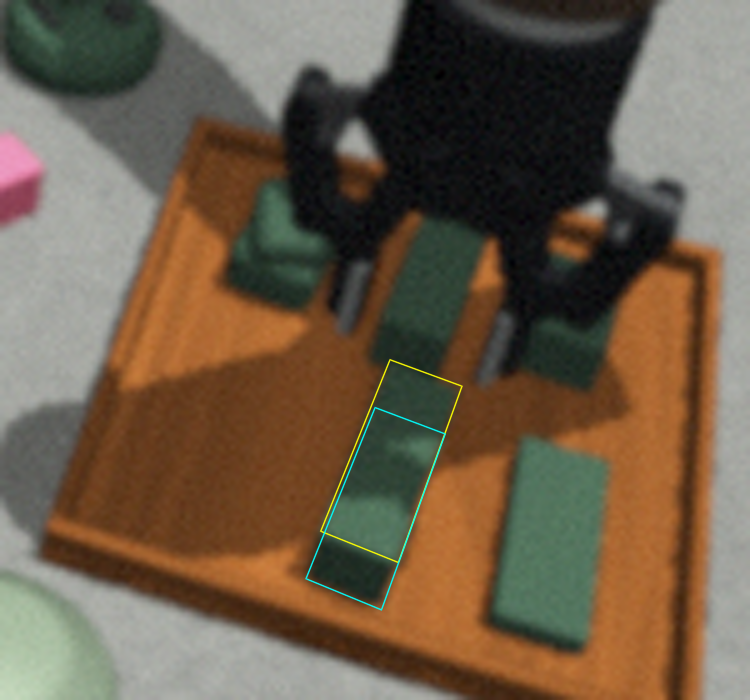

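View pics/e1t.png

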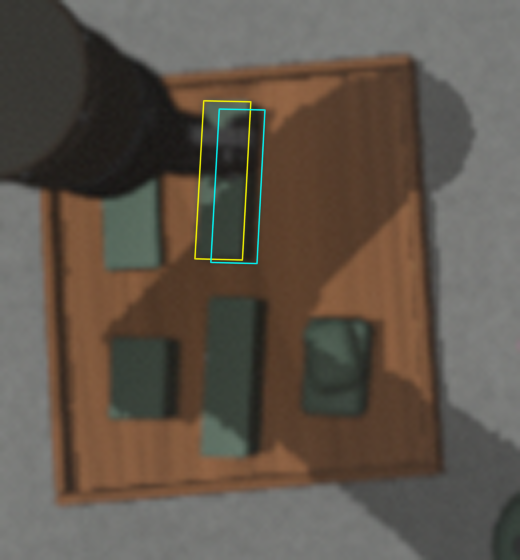

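move_arm:
  moves: "0 0 0 -0.001 -0.0028 0.03 -0.05; 0 0 0 -0.002 -0.0028 0.05 -0.05; 0 0 0 -0.002 -0.0028 0.07 -0.05; 0 0 0 -0.002 -0.0028 0.078 -0.05; 0 0 0 -0.002 -0.0028 0.078 -0.05"

```text
time: 16.0
position: [0.5631, 0.3394, 0.0225]
tcp_rot: [179.9, 0.1, -2.5]
wrist_force: [-0.0, 0.4, 0.0]
opening: 0.0446
```

move_arm:
  moves: "0 0 0 0 0 0 -0.05; 0 0 0 0 0 0 -0.05"

```text
time: 16.2
position: [0.564, 0.341, 0.0248]
tcp_rot: [-179.9, -0.1, -2.5]
wrist_force: [0.6, 0.4, 0.2]
opening: 0.0448
```

move_arm:
  moves: "0 0 0 0 0.001 0.002 -0.05; 0 0 0 0 0.001 0.002 0.6; 0 0 0 0 0.001 0.002 0.6; 0 0 0 0 0.001 0.002 0.6; 0 0 0 0 0.001 0.002 0.6"

```text
time: 16.7
position: [0.5632, 0.3397, 0.022]
tcp_rot: [-180.0, -0.0, -2.5]
wrist_force: [-0.7, 0.3, -2.1]
opening: 0.0286
```

move_arm:
  moves: "0 0 0 0 0 -0.02 0.6; 0 0 0 0 0 -0.05 0.6; 0 0 0 0 0 -0.08 0.6; 0 0 0 0 0 -0.08 0.6; 0 0 0 0 0 -0.08 0.6"

```text
time: 17.2
position: [0.5625, 0.3394, 0.1007]
tcp_rot: [-180.0, 0.1, -2.5]
wrist_force: [-0.3, -0.8, -2.7]
opening: 0.0281
```

```bash
python3 -c "
from h import *
shot('scene','e2',(330,100,500,300),3)
go([.692,-.009,.10],6)"
```

```text
t 17.25 pos [0.5619 0.3388 0.0995] [179.9   0.2  -2.5] F [-1.3 -0.8 -3.2] op 0.0281
turn [ 0.1  0.2 -8.5] shift [ 0.1453  0.3418 -0.0004] rows 7.4
```

View pics/e2.png

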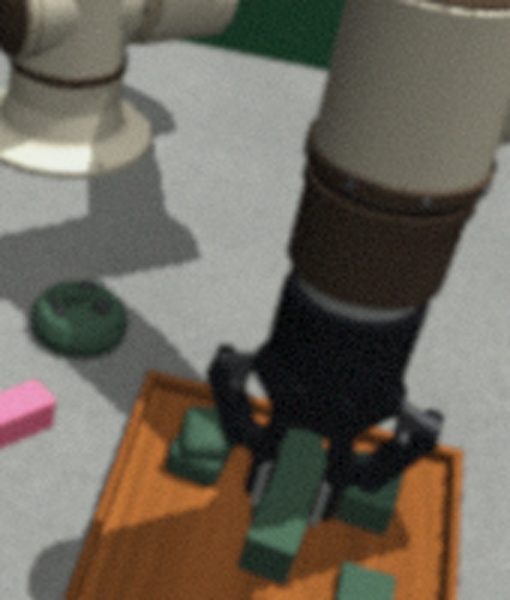

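move_arm:
  moves: "0 0 -1 0.018 0.046 0 0.6; 0 0 -2 0.036 0.092 0 0.6; 0 0 -3 0.055 0.138 0 0.6; 0 0 -4.5 0.075 0.184 0 0.6; 0 0 -6 0.095 0.228 0 0.6"

```text
time: 17.75
position: [0.6471, 0.1054, 0.0988]
tcp_rot: [179.9, 0.3, 3.6]
wrist_force: [1.1, 0.6, -2.5]
opening: 0.028
```

```bash
python3 -c "
from h import *
go([.691,-.0088,.08],6)"
```

```text
t 17.75 pos [0.6471 0.1054 0.0988] [179.9   0.3   3.6] F [ 1.1  0.6 -2.5] op 0.028
turn [ 0.   0.3 -2.4] shift [0.0368 0.1166 0.0187] rows 2.5
```

move_arm:
  moves: "0 0 -1 0.014 0.045 0 0.6; 0 0 -2.4 0.028 0.09 0 0.6; 0 0 -2.4 0.036 0.116 0.01 0.6; 0 0 -2.4 0.0365 0.116 0.02 0.6; 0 0 -2.4 0.0365 0.116 0.02 0.6"

```text
time: 18.25
position: [0.689, -0.0069, 0.0767]
tcp_rot: [-180.0, 0.5, 5.8]
wrist_force: [-0.8, 0.3, -3.1]
opening: 0.028
```

move_arm:
  moves: "0 0 0 0 0 0 0.6; 0 0 0 0 0 0 0.6"

```text
time: 18.45
position: [0.6915, -0.0046, 0.0813]
tcp_rot: [180.0, 0.0, 6.0]
wrist_force: [-0.5, 0.1, -2.4]
opening: 0.0283
```

```bash
python3 -c "
from h import *
go([.691,-.0088,.046],6)"
```

```text
t 18.45 pos [ 0.6915 -0.0046  0.0813] [180.   0.   6.] F [-0.5  0.1 -2.4] op 0.0283
turn [0. 0. 0.] shift [-0.0009  0.0042  0.0353] rows 0.7
```

move_arm:
  moves: "0 0 0 -0.001 0.004 0 0.6; 0 0 0 -0.001 0.004 0.012 0.6; 0 0 0 -0.001 0.004 0.025 0.6; 0 0 0 -0.001 0.004 0.035 0.6; 0 0 0 -0.001 0.004 0.035 0.6"

```text
time: 18.95
position: [0.6891, -0.0102, 0.0432]
tcp_rot: [180.0, 0.3, 5.9]
wrist_force: [-0.5, 0.4, -1.9]
opening: 0.0277
```

move_arm:
  moves: "0 0 0 0 0 0 0.6"

```text
time: 19.05
position: [0.6909, -0.0101, 0.0456]
tcp_rot: [180.0, 0.1, 5.9]
wrist_force: [0.1, -1.3, -1.9]
opening: 0.0278
```

```bash
python3 -c "
from h import *
s=read_state();p=s['position'];y=s['tcp_rot'][2]
R=Ro.from_euler('z',y,degrees=True).as_matrix()
sg=chs()+barseg(p+R@[-.001,0,.0008],y)
overlay('scene','e5',sg,(200,230,300,330),6)
overlay('top','e5t',sg,(240,115,310,185),8)
go([.691,-.0088,.032],6)"
```

```text
t 19.15 pos [ 0.6915 -0.01    0.0467] [ 1.8e+02 -1.0e-01  5.9e+00] F [ 0.4 -0.1 -1.1] op 0.0279
turn [ 0.  -0.1 -0.1] shift [-0.0004 -0.0013  0.0147] rows 0.3
```

View pics/e5.png

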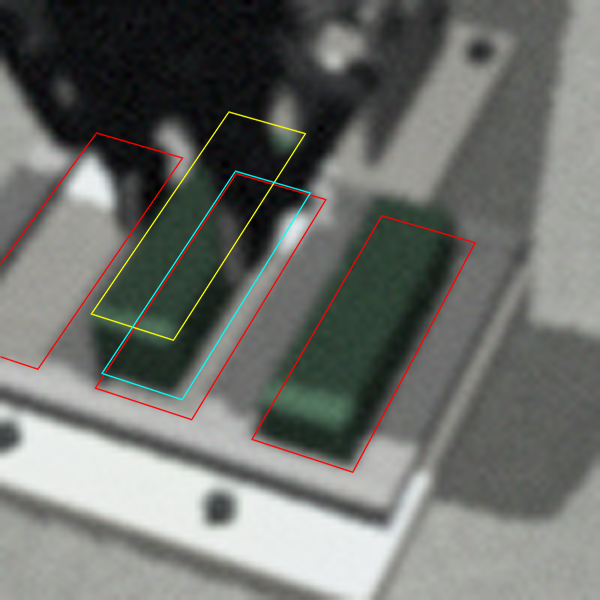

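View pics/e5t.png

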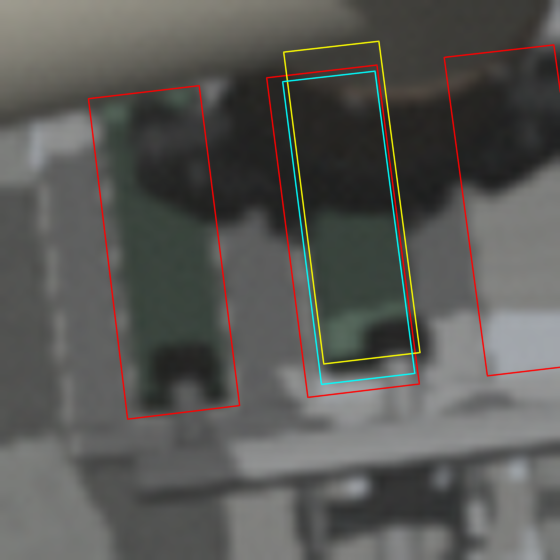

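move_arm:
  moves: "0 0 0 -0.0005 -0.0013 0.002 0.6; 0 0 0 -0.0005 -0.0013 0.006 0.6; 0 0 0 -0.0005 -0.0013 0.01 0.6; 0 0 0 -0.0005 -0.0013 0.015 0.6; 0 0 0 -0.0005 -0.0013 0.0155 0.6"

```text
time: 19.65
position: [0.6897, -0.0089, 0.0296]
tcp_rot: [-180.0, 0.1, 5.9]
wrist_force: [0.4, -0.4, -1.8]
opening: 0.0277
```

move_arm:
  moves: "0 0 0 0 0 0 0.6; 0 0 0 0 0 0.0005 0.6"

```text
time: 19.85
position: [0.6906, -0.0088, 0.0305]
tcp_rot: [180.0, -0.0, 5.9]
wrist_force: [-0.4, -0.1, -2.3]
opening: 0.0279
```

move_arm:
  moves: "0 0 0 0 0 0.0008 0.6; 0 0 0 0 0 0.0008 0.1; 0 0 0 0 0 0.0008 0.1; 0 0 0 0 0 0.0008 0.1; 0 0 0 0 0 -0.02 0.1"

```text
time: 20.35
position: [0.6883, -0.009, 0.0477]
tcp_rot: [-180.0, 0.4, 5.9]
wrist_force: [0.3, -0.4, -0.4]
opening: 0.0385
```

move_arm:
  moves: "0 0 0 0 0 -0.04 0.1; 0 0 0 0 0 -0.08 0.1; 0 0 0 0 0 -0.08 0.1; 0 0 0 0 0 -0.08 0.1"

```text
time: 20.75
position: [0.691, -0.0085, 0.1322]
tcp_rot: [-180.0, -0.2, 5.9]
wrist_force: [-0.1, -0.6, -0.1]
opening: 0.0385
```

```bash
python3 -c "
from h import *
overlay('scene','e6',chs(),(200,230,300,330),6)
overlay('scene','e7',barseg([.442,.3335,.023],-2.7),(340,200,490,340),5)
overlay('top','e7t',barseg([.442,.3335,.023],-2.7),(90,150,220,290),4)
go([.442,.3335,.14],-2.7)"
```

```text
t 20.9 pos [ 0.6894 -0.0089  0.1288] [-180.     0.2    5.9] F [-0.6  0.4 -1. ] op 0.0386
turn [0.  0.2 8.6] shift [-0.2109 -0.366  -0.0106] rows 8.5
```

View pics/e6.png

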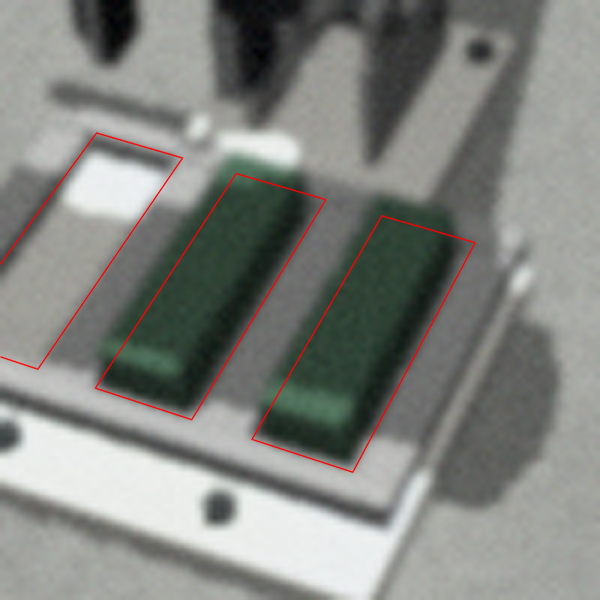

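View pics/e7.png

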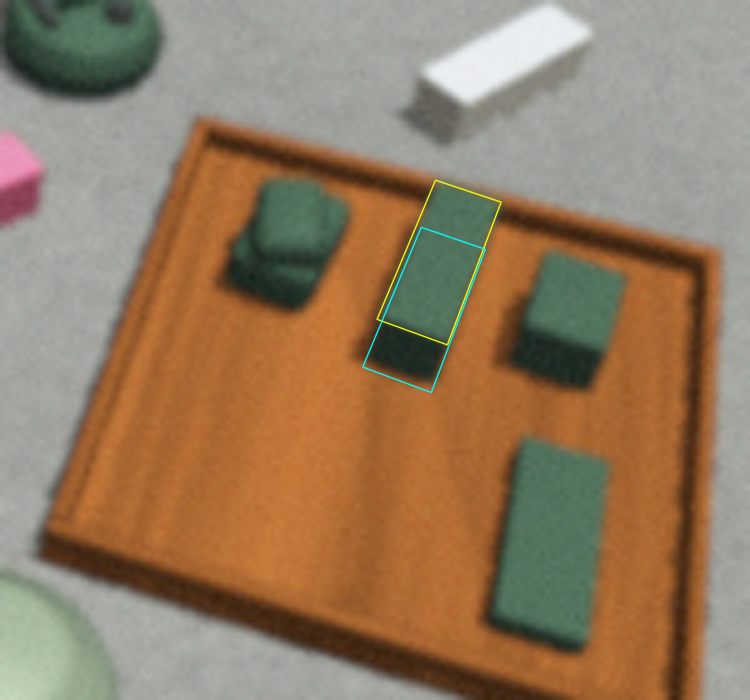

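View pics/e7t.png

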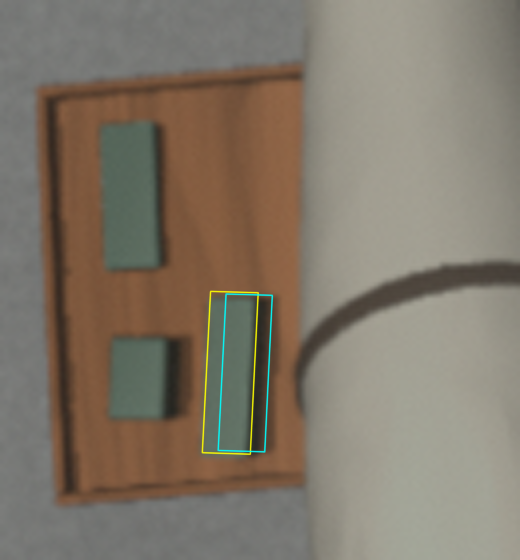

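move_arm:
  moves: "0 0 0 0 -0.045 -0.01 0.1; 0 0 1.5 0 -0.09 -0.01 0.1; 0 0 3.5 -0.01 -0.135 -0.01 0.1; 0 0 5.5 -0.03 -0.178 -0.01 0.1; 0 0 8.3 -0.05 -0.22 -0.01 0.1"

```text
time: 21.4
position: [0.6165, 0.2062, 0.1384]
tcp_rot: [179.9, 0.2, -2.5]
wrist_force: [-0.0, -0.2, -0.1]
opening: 0.0383
```

```bash
python3 -c "
from h import *
go([.4418,.334,.12],-2.4)"
```

```text
t 21.4 pos [0.6165 0.2062 0.1384] [179.9   0.2  -2.5] F [-0.  -0.2 -0.1] op 0.0383
turn [ 0.1  0.2 -0.1] shift [-0.18   -0.1201  0.0186] rows 4.3
```

move_arm:
  moves: "0 0 0 -0.04 -0.026 0 0.1; 0 0 0 -0.08 -0.053 0 0.1; 0 0 0 -0.12 -0.08 0 0.1; 0 0 0 -0.16 -0.106 0.01 0.1; 0 0 0 -0.18 -0.12 0.018 0.1"

```text
time: 21.9
position: [0.4399, 0.3332, 0.1211]
tcp_rot: [179.9, 0.1, -2.2]
wrist_force: [1.6, -0.7, -0.4]
opening: 0.0387
```

move_arm:
  moves: "0 0 0 0 0 0 0.1; 0 0 0 0 0 0 0.1; 0 0 0 0 0 0 0.1"

```text
time: 22.2
position: [0.4438, 0.3318, 0.122]
tcp_rot: [180.0, 0.0, -2.4]
wrist_force: [0.5, -0.1, -0.1]
opening: 0.0385
```

```bash
python3 -c "
from h import *
go([.4418,.334,.06],-2.4)"
```

```text
t 22.2 pos [0.4438 0.3318 0.122 ] [180.    0.   -2.4] F [ 0.5 -0.1 -0.1] op 0.0385
turn [ 0.  0. -0.] shift [-0.0021 -0.0021  0.062 ] rows 1.2
```

move_arm:
  moves: "0 0 0 -0.002 -0.002 0.03 0.1; 0 0 0 -0.002 -0.002 0.05 0.1; 0 0 0 -0.002 -0.002 0.062 0.1; 0 0 0 -0.002 -0.002 0.062 0.1; 0 0 0 -0.002 -0.002 0.062 0.1"

```text
time: 22.7
position: [0.4422, 0.3344, 0.0608]
tcp_rot: [-180.0, -0.0, -2.4]
wrist_force: [-0.6, 0.5, -0.0]
opening: 0.0384
```

```bash
python3 -c "
from h import *
shot('scene','f1',(390,200,490,300),6)
go([.4418,.334,.022],-2.4)"
```

```text
t 22.75 pos [0.4422 0.3347 0.0612] [-1.799e+02 -1.000e-01 -2.400e+00] F [-0.3  0.5  0.1] op 0.0387
turn [-0.1 -0.1 -0. ] shift [-0.0004  0.0008  0.0392] rows 0.8
```

View pics/f1.png

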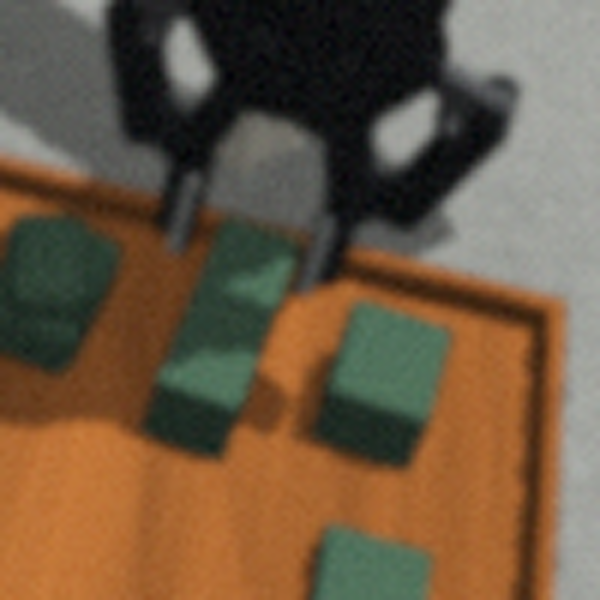

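move_arm:
  moves: "0 0 0 0 0.0005 0.01 0.1; 0 0 0 0 0.0005 0.02 0.1; 0 0 0 0 0.0005 0.03 0.1; 0 0 0 0 0.0005 0.038 0.1; 0 0 0 0 0.0005 0.039 0.1"

```text
time: 23.25
position: [0.4405, 0.3332, 0.0197]
tcp_rot: [179.9, 0.1, -2.4]
wrist_force: [-0.0, 0.6, 0.4]
opening: 0.0383
```

move_arm:
  moves: "0 0 0 0 0 0 0.1; 0 0 0 0 0 0 0.6; 0 0 0 0 0 0 0.6; 0 0 0 0 0 0 0.6; 0 0 0 0 0 0 0.6"

```text
time: 23.75
position: [0.4414, 0.3343, 0.0219]
tcp_rot: [-179.9, -0.0, -2.4]
wrist_force: [-0.8, 0.5, 3.2]
opening: 0.0281
```

move_arm:
  moves: "0 0 0 0 0 -0.02 0.6; 0 0 0 0 0 -0.05 0.6; 0 0 0 0 0 -0.08 0.6; 0 0 0 0 0 -0.08 0.6; 0 0 0 0 0 -0.08 0.6"

```text
time: 24.25
position: [0.4407, 0.3335, 0.1011]
tcp_rot: [-180.0, 0.0, -2.4]
wrist_force: [-0.4, -1.2, -2.5]
opening: 0.0284
```

```bash
python3 -c "
from h import *
shot('scene','f2',(330,100,500,300),3)
go([.65,.15,.12],3)"
```

```text
t 24.3 pos [0.4403 0.3329 0.1001] [ 1.799e+02  1.000e-01 -2.400e+00] F [ 0.3 -1.  -2.5] op 0.0277
turn [ 0.1  0.1 -5.4] shift [ 0.2173  0.1739 -0.02  ] rows 5.6
```

View pics/f2.png

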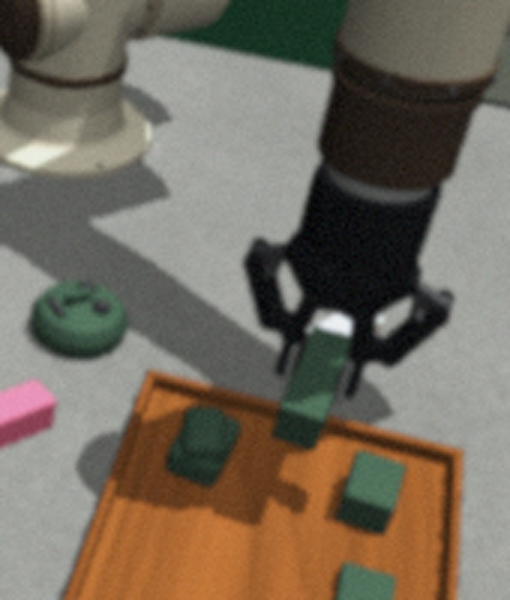

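move_arm:
  moves: "0 0 -1 0.038 0.03 -0.01 0.6; 0 0 -2 0.076 0.06 -0.02 0.6; 0 0 -3 0.115 0.09 -0.02 0.6; 0 0 -4 0.153 0.12 -0.02 0.6; 0 0 -5.4 0.19 0.15 -0.02 0.6"

```text
time: 24.8
position: [0.6249, 0.1742, 0.1188]
tcp_rot: [179.9, 0.2, 3.1]
wrist_force: [0.5, 1.2, -2.1]
opening: 0.0279
```

```bash
python3 -c "
from h import *
go([.692,.08,.12],6)"
```

```text
t 24.8 pos [0.6249 0.1742 0.1188] [179.9   0.2   3.1] F [ 0.5  1.2 -2.1] op 0.0279
turn [ 0.1  0.2 -2.9] shift [ 0.062   0.0976 -0.0014] rows 2.3
```

move_arm:
  moves: "0 0 -0.6 0.038 0.03 0 0.6; 0 0 -1.2 0.062 0.073 0 0.6; 0 0 -1.8 0.062 0.12 0 0.6; 0 0 -2.4 0.061 0.168 0 0.6; 0 0 -2.9 0.059 0.215 0 0.6"

```text
time: 25.3
position: [0.6937, -0.0375, 0.1178]
tcp_rot: [-180.0, 0.3, 5.9]
wrist_force: [0.7, -0.4, -1.6]
opening: 0.0282
```

```bash
python3 -c "
from h import *
go([.6965,-.0667,.08],6)"
```

```text
t 25.3 pos [ 0.6937 -0.0375  0.1178] [-180.     0.3    5.9] F [ 0.7 -0.4 -1.6] op 0.0282
turn [-0.   0.3 -0.1] shift [0.     0.0293 0.0378] rows 1.0
```

move_arm:
  moves: "0 0 0 0.001 0.027 0 0.6; 0 0 0 0.001 0.027 0.02 0.6; 0 0 0 0.001 0.027 0.038 0.6; 0 0 0 0.001 0.027 0.038 0.6; 0 0 0 0.001 0.027 0.038 0.6"

```text
time: 25.8
position: [0.6979, -0.0624, 0.0814]
tcp_rot: [180.0, 0.2, 5.9]
wrist_force: [0.6, 1.0, -2.0]
opening: 0.0283
```

move_arm:
  moves: "0 0 0 0 0 0 0.6; 0 0 0 0 0 0 0.6"

```text
time: 26.0
position: [0.6994, -0.0618, 0.0843]
tcp_rot: [180.0, -0.1, 6.0]
wrist_force: [-0.6, 0.8, -2.3]
opening: 0.028
```

```bash
python3 -c "
from h import *
go([.6965,-.0665,.046],6)"
```

```text
t 26.0 pos [ 0.6994 -0.0618  0.0843] [ 1.8e+02 -1.0e-01  6.0e+00] F [-0.6  0.8 -2.3] op 0.028
turn [ 0.  -0.1 -0. ] shift [-0.0034  0.0043  0.0383] rows 0.8
```

move_arm:
  moves: "0 0 0 -0.0034 0.004 0 0.6; 0 0 0 -0.0034 0.004 0.015 0.6; 0 0 0 -0.0034 0.004 0.03 0.6; 0 0 0 -0.0034 0.004 0.037 0.6; 0 0 0 -0.0034 0.004 0.037 0.6"

```text
time: 26.5
position: [0.6943, -0.0667, 0.0435]
tcp_rot: [-180.0, 0.3, 5.9]
wrist_force: [-0.5, 0.0, -2.4]
opening: 0.028
```

move_arm:
  moves: "0 0 0 0 0 0 0.6; 0 0 0 0 0 0 0.6"

```text
time: 26.7
position: [0.6964, -0.0666, 0.0468]
tcp_rot: [180.0, -0.1, 5.9]
wrist_force: [0.0, -0.4, -2.1]
opening: 0.0281
```

```bash
python3 -c "
from h import *
s=read_state();p=s['position'];y=s['tcp_rot'][2]
R=Ro.from_euler('z',y,degrees=True).as_matrix()
sg=chs()+barseg(p+R@[-.0,0,.0008],y)
overlay('scene','f5',sg,(180,220,280,320),6)
overlay('top','f5t',sg,(255,110,325,180),8)
go([.6965,-.0665,.031],6)"
```

```text
t 26.8 pos [ 0.6963 -0.0665  0.047 ] [ 1.8e+02 -1.0e-01  5.9e+00] F [ 0.2  0.5 -1.5] op 0.0276
turn [ 0.  -0.1 -0.1] shift [ 0.0002 -0.      0.016 ] rows 0.3
```

View pics/f5.png

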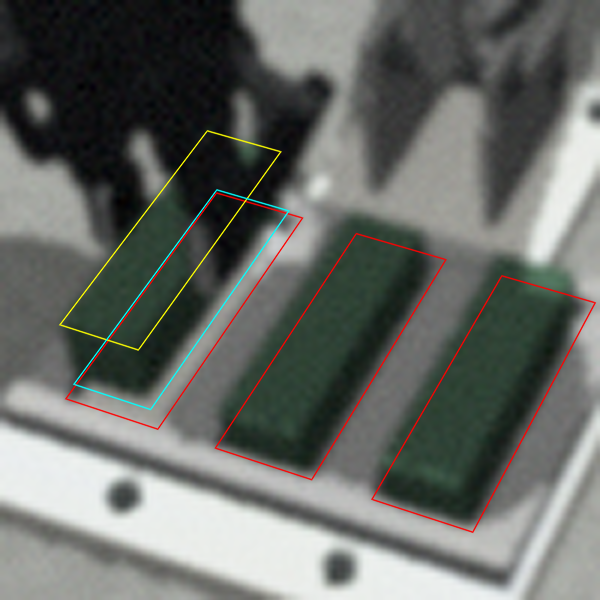

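View pics/f5t.png

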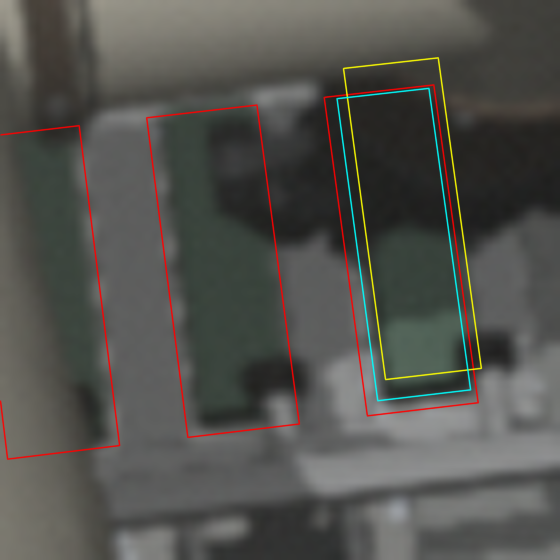

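move_arm:
  moves: "0 0 0 0 -0.0005 0.004 0.6; 0 0 0 0 -0.0005 0.008 0.6; 0 0 0 0 -0.0005 0.012 0.6; 0 0 0 0 -0.0005 0.016 0.6; 0 0 0 0 -0.0005 0.0165 0.6"

```text
time: 27.3
position: [0.6955, -0.0661, 0.0291]
tcp_rot: [180.0, 0.1, 5.9]
wrist_force: [0.3, -0.3, -1.2]
opening: 0.0281
```

move_arm:
  moves: "0 0 0 0 0 0 0.6; 0 0 0 0 0 0.0005 0.6"

```text
time: 27.5
position: [0.6959, -0.0661, 0.0294]
tcp_rot: [180.0, -0.0, 5.9]
wrist_force: [-0.6, 0.5, -1.8]
opening: 0.0284
```

move_arm:
  moves: "0 0 0 0 0 0.0003 0.6; 0 0 0 0 0 0.0003 0.1; 0 0 0 0 0 0.0003 0.1; 0 0 0 0 0 0.0003 0.1; 0 0 0 0 0 -0.02 0.1"

```text
time: 28.0
position: [0.6937, -0.0661, 0.0467]
tcp_rot: [-180.0, 0.4, 5.9]
wrist_force: [-0.3, -0.3, -0.4]
opening: 0.0384
```

move_arm:
  moves: "0 0 0 0 0 -0.04 0.1; 0 0 0 0 0 -0.09 0.1; 0 0 0 0 0 -0.14 0.1; 0 0 0 0 0 -0.17 0.1; 0 0 0 0 0 -0.17 0.1"

```text
time: 28.5
position: [0.6987, -0.0663, 0.2272]
tcp_rot: [179.9, -0.8, 6.0]
wrist_force: [-0.0, 0.2, 0.2]
opening: 0.038
```

```bash
python3 -c "
from h import *
overlay('scene','g1',chs(),(180,220,300,320),6)
shot('top','g1t',(220,80,360,240),4)
go([.46,-.003,.26],-84)"
```

```text
t 28.6 pos [ 0.6959 -0.0659  0.2205] [-1.8e+02 -1.0e-01  5.9e+00] F [ 0.5  0.3 -0.1] op 0.0383
turn [-0.1 -0.1 89.9] shift [-0.2281 -0.0869 -0.0399] rows 10.5
```

View pics/g1.png

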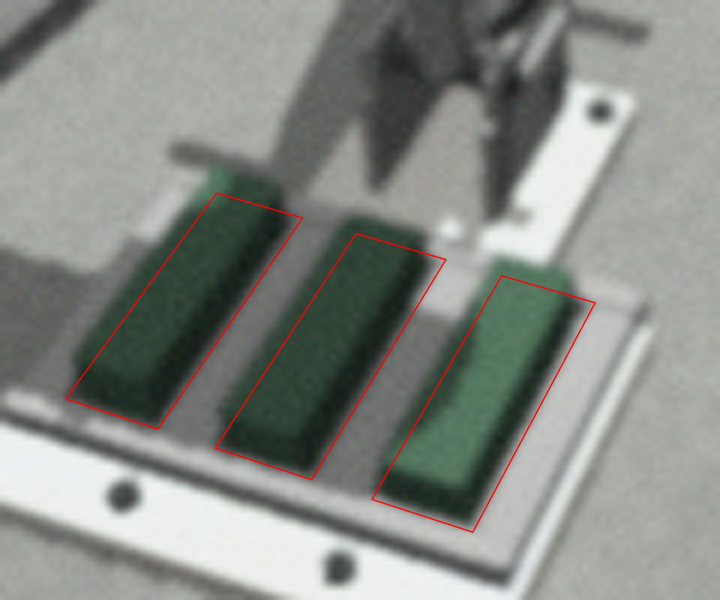

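View pics/g1t.png

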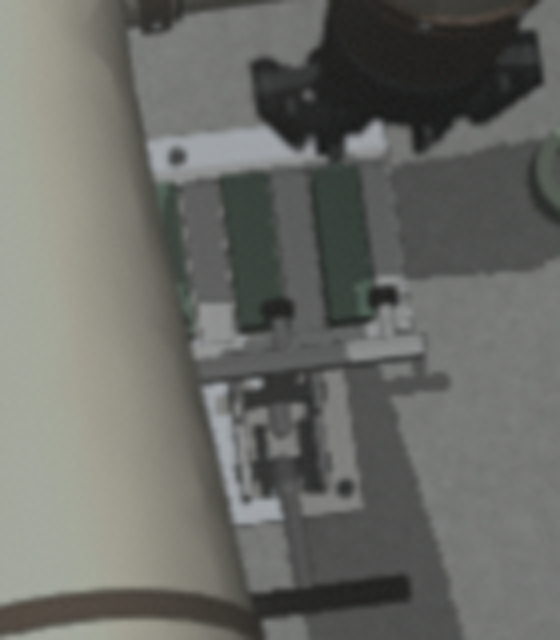

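All three bars are seated in their channels. Now the handle, going over the top at z = 0.26.

move_arm:
  moves: "0 0 8 0 0 -0.04 -0.3; 0 0 16.5 -0.03 -0.01 -0.04 -0.3; 0 0 25 -0.065 -0.025 -0.04 -0.3; 0 0 33.5 -0.1 -0.04 -0.04 -0.3; 0 0 42 -0.135 -0.05 -0.04 -0.3"

```text
time: 29.1
position: [0.554, -0.0299, 0.2572]
tcp_rot: [179.8, 0.2, -36.4]
wrist_force: [0.7, 1.0, 0.0]
opening: 0.0553
```

```bash
python3 -c "
from h import *
go([.46,-.003,.25],-84)"
```

```text
t 29.1 pos [ 0.554  -0.0299  0.2572] [179.8   0.2 -36.4] F [0.7 1.  0. ] op 0.0553
turn [ 0.2  0.1 47.6] shift [-0.0916  0.0342  0.0075] rows 5.5
```

move_arm:
  moves: "0 0 8.5 -0.018 0.007 0 -0.3; 0 0 17 -0.036 0.014 0 -0.3; 0 0 25.5 -0.054 0.02 0 -0.3; 0 0 34 -0.072 0.027 0 -0.3; 0 0 42.5 -0.0916 0.034 0 -0.3"

```text
time: 29.6
position: [0.4607, -0.0038, 0.2576]
tcp_rot: [179.8, -0.0, -78.9]
wrist_force: [0.1, 0.5, -0.7]
opening: 0.0554
```

move_arm:
  moves: "0 0 5 0 0 0.02 -0.3; 0 0 5 0 0 0.05 -0.3; 0 0 5 0 0 0.05 -0.3; 0 0 5 0 0 0.05 -0.3"

```text
time: 30.0
position: [0.462, -0.0041, 0.2087]
tcp_rot: [179.9, -0.1, -83.6]
wrist_force: [-0.3, 1.2, 1.1]
opening: 0.0556
```

```bash
python3 -c "
from h import *
shot('scene','h1',(160,100,320,260),4)
go([.462,-.002,.087],-84)"
```

```text
t 30.05 pos [ 0.4628 -0.0039  0.2097] [180.   -0.  -83.6] F [ 0.5 -0.1  1.1] op 0.0551
turn [ 0.  -0.   0.4] shift [-0.0021  0.0005  0.1227] rows 2.5
```

View pics/h1.png

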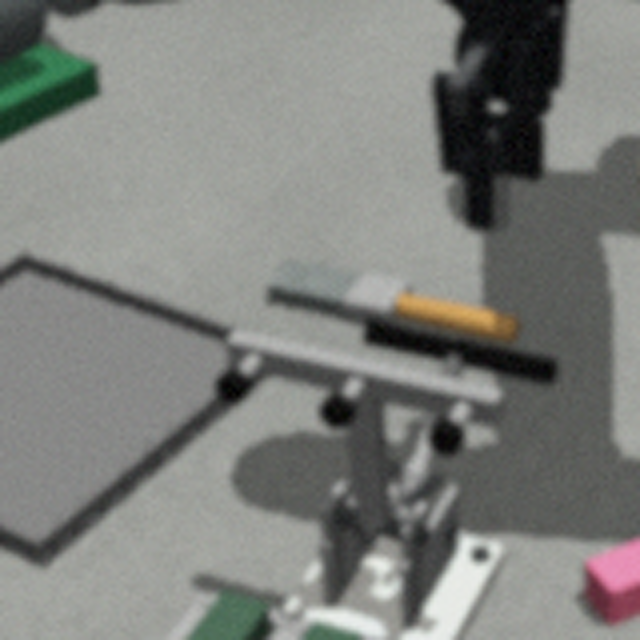

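move_arm:
  moves: "0 0 0 -0.002 0.0005 0.04 -0.3; 0 0 0 -0.002 0.0005 0.08 -0.3; 0 0 0 -0.002 0.0005 0.11 -0.3; 0 0 0 -0.002 0.0005 0.122 -0.3; 0 0 0 -0.002 0.0005 0.122 -0.3"

```text
time: 30.55
position: [0.4614, -0.002, 0.0865]
tcp_rot: [179.9, -0.0, -83.6]
wrist_force: [-0.1, 0.1, -0.2]
opening: 0.0552
```

move_arm:
  moves: "0 0 0 0 0 0 -0.3; 0 0 0 0 0 0 0.9; 0 0 0 0 0 0 0.9; 0 0 0 0 0 0 0.9; 0 0 0 0 0 0 0.9"
  grip_force: 90

```text
time: 31.05
position: [0.4615, -0.0018, 0.0882]
tcp_rot: [-180.0, 0.0, -83.6]
wrist_force: [-3.0, 2.4, 6.4]
opening: 0.0133
```

```bash
cat >> h.py <<'E'
PIV=np.array([.5505,-.0253,.045])
def arc():
    s=read_state();p=s['position'];R0=Ro.from_euler('xyz',s['tcp_rot'],degrees=True)
    fx=np.array([.9945,.1045,0])
    g=p+[0,0,.019]-PIV; a=np.degrees(np.arctan2(g[2],g@fx)); r=np.hypot(g[2],g@fx)
    print('angle',a.round(1),'handle',np.radians(145-a).round(3),'r',r.round(4),'F',s['wrist_force'].round(1),'op',s['opening'].round(4),'t',s['time'])
    for da in (5,10,15,20,25,30,35,40,45):
        b=np.radians(a-da); t=np.array([.105*np.cos(b),.105*np.sin(b)]); c=np.array([g@fx,g[2]])
        d=fx*(t-c)[0]+[0,0,(t-c)[1]]
        print(a.round(1)-da,R0.inv().apply(d).round(4))
E
python3 -c "
from h import *
arc()"
```

```text
Traceback (most recent call last):
  File "h.py", line 87, in arc
    print('angle',a.round(1),'handle',np.radians(145-a).round(3),'r',r.round(4),'F',s['wrist_force'].round(1),'op',s['opening'].round(4),'t',s['time'])
                                                                                                                   ^^^^^^^^^^^^^^^^^^
AttributeError: 'float' object has no attribute 'round'
```

```bash
sed -i "s/s\['opening'\].round(4),'t'/round(s['opening'],4),'t'/" h.py
python3 -c "
from h import *
arc()"
```

```text
angle 144.1 handle 0.015 r 0.1061 F [-3.   2.4  6.4] op 0.0133 t 31.05
139.1 [ 0.     -0.0066 -0.0065]
134.1 [ 0.0001 -0.0129 -0.0132]
129.1 [ 0.0001 -0.0197 -0.0193]
124.1 [ 0.0002 -0.0271 -0.0247]
119.1 [ 0.0002 -0.0349 -0.0295]
114.1 [ 0.0003 -0.0431 -0.0336]
109.1 [ 0.0004 -0.0516 -0.037 ]
104.1 [ 0.0004 -0.0604 -0.0396]
99.1 [ 0.0005 -0.0693 -0.0415]
```

move_arm:
  moves: "0 0 0 0 -0.0066 -0.0065 0.9; 0 0 0 0 -0.013 -0.0132 0.9; 0 0 0 0 -0.0197 -0.0193 0.9; 0 0 0 0 -0.0271 -0.0247 0.9; 0 0 0 0 -0.0349 -0.0295 0.9"

```text
time: 31.55
position: [0.4853, 0.0006, 0.1146]
tcp_rot: [178.5, -0.0, -83.8]
wrist_force: [-23.3, 7.2, 10.9]
opening: 0.013
```

```bash
python3 -c "
from h import *
arc()"
```

```text
angle 125.0 handle 0.348 r 0.1082 F [-23.3   7.2  10.9] op 0.013 t 31.55
120.0 [ 0.     -0.0095 -0.0026]
115.0 [ 0.0001 -0.0175 -0.007 ]
110.0 [ 0.0001 -0.0259 -0.0108]
105.0 [ 0.0001 -0.0345 -0.0137]
100.0 [ 0.0002 -0.0434 -0.016 ]
95.0 [ 0.0002 -0.0524 -0.0174]
90.0 [ 0.0003 -0.0616 -0.0181]
85.0 [ 0.0003 -0.0707 -0.0179]
80.0 [ 0.0003 -0.0799 -0.017 ]
```

move_arm:
  moves: "0 0 0 0 -0.0084 -0.0042 0.9; 0 0 0 0 -0.0169 -0.0075 0.9; 0 0 0 0 -0.0257 -0.0101 0.9; 0 0 0 0 -0.0346 -0.012 0.9; 0 0 0 0 -0.0437 -0.013 0.9"

```text
time: 32.05
position: [0.5378, 0.0062, 0.1322]
tcp_rot: [179.7, -0.1, -83.6]
wrist_force: [-2.5, -5.3, 5.5]
opening: 0.0132
```

```bash
python3 -c "
from h import *
shot('scene','h2',(160,100,320,260),4)
arc()"
```

```text
angle 93.2 handle 0.905 r 0.1064 F [-0.5 -1.3  5.7] op 0.013 t 32.1
88.2 [ 0.0001 -0.0092  0.0013]
83.2 [ 0.0002 -0.0184  0.002 ]
78.2 [ 0.0003 -0.0274  0.0035]
73.2 [ 0.0004 -0.0363  0.0058]
68.2 [ 0.0004 -0.0449  0.0088]
63.2 [ 0.0005 -0.0533  0.0126]
58.2 [ 0.0006 -0.0612  0.0171]
53.2 [ 0.0007 -0.0688  0.0223]
48.2 [ 0.0007 -0.0759  0.0281]
```

View pics/h2.png

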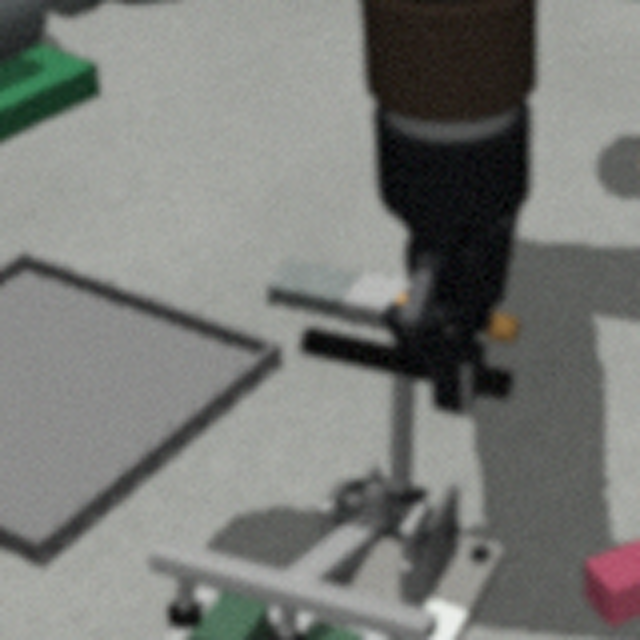

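move_arm:
  moves: "0 0 0 0 -0.01 0 0.9; 0 0 0 0 -0.02 0.0006 0.9; 0 0 0 0 -0.0285 0.0017 0.9; 0 0 0 0 -0.036 0.0036 0.9; 0 0 0 0 -0.0415 0.0054 0.9"

```text
time: 32.6
position: [0.5812, 0.0094, 0.1253]
tcp_rot: [179.9, -0.2, -83.6]
wrist_force: [-0.3, -17.6, 4.9]
opening: 0.0132
```

```bash
python3 -c "
from h import *
arc()"
```

```text
angle 71.0 handle 1.291 r 0.105 F [ -0.3 -17.6   4.9] op 0.0132 t 32.6
66.0 [ 0.     -0.0085  0.0034]
61.0 [ 0.0001 -0.0167  0.0075]
56.0 [ 0.0001 -0.0245  0.0122]
51.0 [ 0.0002 -0.0319  0.0177]
46.0 [ 0.0002 -0.0388  0.0237]
41.0 [ 0.0002 -0.0451  0.0303]
36.0 [ 0.0002 -0.0508  0.0375]
31.0 [ 0.0002 -0.0559  0.0451]
26.0 [ 0.0002 -0.0603  0.0532]
```

move_arm:
  moves: "0 0 0 0.001 -0.004 0.0016 0.9; 0 0 0 0.002 -0.0085 0.0034 0.9; 0 0 0 0.002 -0.012 0.005 0.9; 0 0 0 0.002 -0.015 0.0065 0.9; 0 0 0 0.002 -0.0167 0.0075 0.9"

```text
time: 33.1
position: [0.5982, 0.0112, 0.1189]
tcp_rot: [-180.0, -0.1, -83.6]
wrist_force: [-6.9, -9.2, 15.4]
opening: 0.013
```

```bash
python3 -c "
from h import *
arc()"
```

```text
angle 61.1 handle 1.464 r 0.1061 F [-6.9 -9.2 15.4] op 0.013 t 33.1
56.1 [ 0.0001 -0.0073  0.0057]
51.1 [ 0.0001 -0.0147  0.0112]
46.1 [ 0.0001 -0.0215  0.0172]
41.1 [ 0.0002 -0.0278  0.0239]
36.1 [ 0.0002 -0.0336  0.031 ]
31.1 [ 0.0003 -0.0386  0.0387]
26.1 [ 0.0003 -0.043   0.0467]
21.1 [ 0.0003 -0.0467  0.0551]
16.1 [ 0.0003 -0.0496  0.0638]
```

move_arm:
  moves: "0 0 0 0.001 -0.002 0.0015 0.9; 0 0 0 0.001 -0.0035 0.003 0.9; 0 0 0 0.001 -0.005 0.004 0.9; 0 0 0 0.001 -0.005 0.004 0.9"

```text
time: 33.5
position: [0.5983, 0.011, 0.1185]
tcp_rot: [179.5, -0.1, -83.6]
wrist_force: [-21.0, -4.1, 35.8]
opening: 0.0128
```

```bash
python3 -c "
from h import *
arc()
shot('scene','h3',(160,130,320,290),4)"
```

```text
angle 61.0 handle 1.467 r 0.1058 F [-21.   -4.1  35.8] op 0.0128 t 33.5
56.0 [ 0.0001 -0.0074  0.0055]
51.0 [ 0.0001 -0.0149  0.0108]
46.0 [ 0.0002 -0.0218  0.0169]
41.0 [ 0.0002 -0.0281  0.0235]
36.0 [ 0.0002 -0.0339  0.0306]
31.0 [ 0.0003 -0.039   0.0382]
26.0 [ 0.0003 -0.0434  0.0462]
21.0 [ 0.0003 -0.0472  0.0546]
16.0 [ 0.0003 -0.0501  0.0632]
```

View pics/h3.png

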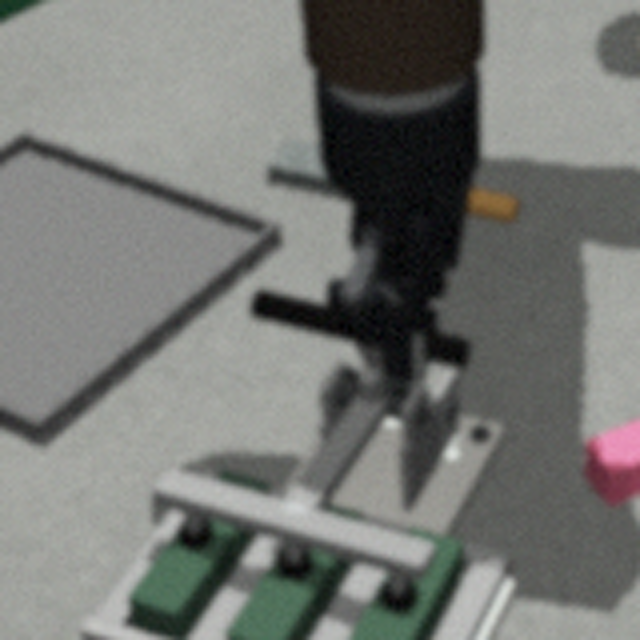

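The handle is hard on its stop (force rises with no motion) and the pads sit on all three bars. I'll unload, let go, and wait more than 2 s.

move_arm:
  moves: "0 0 0 0 0.003 -0.002 0.9; 0 0 0 0 0.005 -0.004 0.9; 0 0 0 0 0.005 -0.004 -0.2; 0 0 0 0 0.005 -0.004 -0.2; 0 0 0 0 0.005 -0.004 -0.2"

```text
time: 34.05
position: [0.5978, 0.0104, 0.116]
tcp_rot: [179.9, -0.0, -83.6]
wrist_force: [-1.5, -0.1, 0.0]
opening: 0.0514
```

move_arm:
  moves: "0 0 0 0 0 0 -0.2; 0 0 0 0 0 0 -0.2; 0 0 0 0 0 0 -0.2; 0 0 0 0 0 0 -0.2; 0 0 0 0 0 0 -0.2"

```text
time: 34.55
position: [0.5979, 0.0104, 0.1169]
tcp_rot: [-180.0, 0.0, -83.6]
wrist_force: [-0.8, 0.2, -1.2]
opening: 0.0515
```

move_arm:
  moves: "0 0 0 0 0 0 -0.2; 0 0 0 0 0 0 -0.2; 0 0 0 0 0 0 -0.2; 0 0 0 0 0 0 -0.2; 0 0 0 0 0 0 -0.2"

```text
time: 35.05
position: [0.5979, 0.0105, 0.1169]
tcp_rot: [-180.0, 0.0, -83.6]
wrist_force: [0.2, 0.3, 0.2]
opening: 0.0512
```

move_arm:
  moves: "0 0 0 0 0 0 -0.2; 0 0 0 0 0 0 -0.2; 0 0 0 0 0 0 -0.2; 0 0 0 0 0 0 -0.2; 0 0 0 0 0 0 -0.2"

```text
time: 35.55
position: [0.5979, 0.0104, 0.1169]
tcp_rot: [180.0, -0.0, -83.6]
wrist_force: [-0.4, 0.3, -0.7]
opening: 0.0512
```

move_arm:
  moves: "0 0 0 0 0 0 -0.2; 0 0 0 0 0 0 -0.2; 0 0 0 0 0 0 -0.2; 0 0 0 0 0 0 -0.2; 0 0 0 0 0 0 -0.2"

```text
time: 36.05
position: [0.5978, 0.0104, 0.1169]
tcp_rot: [180.0, 0.0, -83.6]
wrist_force: [-0.5, 0.2, -1.4]
opening: 0.0512
```

move_arm:
  moves: "0 0 0 0 0 0 -0.2; 0 0 0 0 0 0 -0.2; 0 0 0 0 0 0 -0.2; 0 0 0 0 0 0 -0.2; 0 0 0 0 0 0 -0.2"

```text
time: 36.55
position: [0.5979, 0.0105, 0.1169]
tcp_rot: [-180.0, 0.0, -83.6]
wrist_force: [-0.2, 0.1, 0.6]
opening: 0.0515
```

```bash
python3 -c "
from h import *
arc()
shot('scene','h4',(160,130,320,290),4)
eyes.camera('scene')
for r in spotter.spot_point('handle_grip','scene')[:2]: print(r['at'],r['score'],'expect',PIV+.0509*np.array([.9945,.1045,0])+[0,0,.0918])"
```

```text
angle 60.8 handle 1.47 r 0.1042 F [-0.2  0.1  0.6] op 0.0515 t 36.55
55.8 [ 0.0001 -0.0082  0.0041]
50.8 [ 0.0001 -0.0155  0.0096]
45.8 [ 0.0002 -0.0224  0.0157]
40.8 [ 0.0002 -0.0286  0.0223]
35.8 [ 0.0003 -0.0343  0.0295]
30.799999999999997 [ 0.0003 -0.0393  0.0372]
25.799999999999997 [ 0.0003 -0.0437  0.0453]
20.799999999999997 [ 0.0003 -0.0473  0.0537]
15.799999999999997 [ 0.0004 -0.0502  0.0624]
[0.5989, -0.0171, 0.1329] 0.78 expect [ 0.60112005 -0.01998095  0.1368    ]
```

View pics/h4.png

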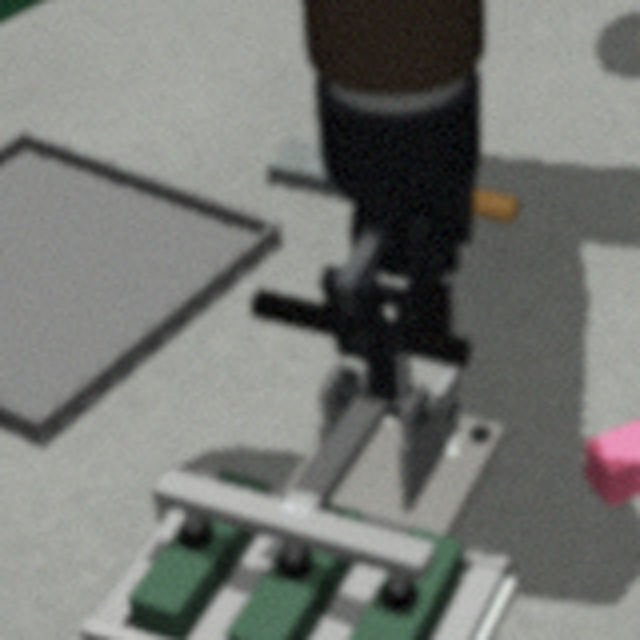

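Locked for over 2.5 s. I'll regrip and swing back.

move_arm:
  moves: "0 0 0 0 0 0 0.9; 0 0 0 0 0 0 0.9; 0 0 0 0 0 0 0.9; 0 0 0 0 0 0 0.9; 0 0 0 0 0 0 0.9"

```text
time: 37.2
position: [0.5982, 0.0105, 0.1171]
tcp_rot: [-180.0, 0.0, -83.6]
wrist_force: [0.8, -0.5, 0.3]
opening: 0.0136
```

move_arm:
  moves: "0 0 0 0 0.0055 -0.0025 0.9; 0 0 0 0 0.011 -0.0052 0.9; 0 0 0 0 0.0167 -0.0075 0.9; 0 0 0 0 0.0255 -0.0101 0.9; 0 0 0 0 0.0345 -0.012 0.9"

```text
time: 37.7
position: [0.5683, 0.0073, 0.1303]
tcp_rot: [-179.3, 0.0, -83.5]
wrist_force: [6.5, 0.2, 10.6]
opening: 0.0132
```

```bash
python3 -c "
from h import *
arc()"
```

```text
angle 78.5 handle 1.16 r 0.1064 F [ 6.5  0.2 10.6] op 0.0132 t 37.7
73.5 [ 0.0001 -0.0086  0.0037]
68.5 [ 0.0001 -0.0172  0.0068]
63.5 [ 0.0002 -0.0255  0.0106]
58.5 [ 0.0003 -0.0335  0.0152]
53.5 [ 0.0003 -0.041   0.0204]
48.5 [ 0.0004 -0.048   0.0262]
43.5 [ 0.0005 -0.0545  0.0327]
38.5 [ 0.0005 -0.0605  0.0397]
33.5 [ 0.0006 -0.0658  0.0472]
```

move_arm:
  moves: "0 0 0 0 0.0109 -0.0011 0.9; 0 0 0 0 0.0219 -0.0011 0.9; 0 0 0 0 0.0328 0 0.9; 0 0 0 0 0.0436 0.0024 0.9; 0 0 0 0 0.054 0.0058 0.9"

```text
time: 38.2
position: [0.5215, 0.0023, 0.1318]
tcp_rot: [-178.3, -0.0, -83.3]
wrist_force: [14.0, -3.6, 0.7]
opening: 0.0132
```

move_arm:
  moves: "0 0 0 0 0.0101 0.0044 0.9; 0 0 0 0 0.0196 0.0099 0.9; 0 0 0 0 0.0285 0.0164 0.9; 0 0 0 0 0.0366 0.0238 0.9; 0 0 0 0 0.0428 0.0305 0.9"

```text
time: 38.7
position: [0.4701, -0.0034, 0.0957]
tcp_rot: [-179.5, 0.1, -83.5]
wrist_force: [4.2, 2.5, -0.2]
opening: 0.0134
```

move_arm:
  moves: "0 0 0 0 0.003 0.0035 0.9; 0 0 0 0 0.0056 0.0073 0.9; 0 0 0 0 0.0066 0.009 0.9; 0 0 0 0 0.0066 0.009 0.9; 0 0 0 0 0.0066 0.009 0.9"

```text
time: 39.2
position: [0.4625, -0.0041, 0.0856]
tcp_rot: [-179.7, 0.0, -83.5]
wrist_force: [-4.0, 3.6, 12.5]
opening: 0.0133
```

```bash
python3 -c "
from h import *
arc()
"
```

```text
angle 145.1 handle -0.001 r 0.1041 F [-4.   3.6 12.5] op 0.0133 t 39.2
140.1 [ 0.     -0.0049 -0.0078]
135.1 [ 0.0001 -0.0111 -0.0145]
130.1 [ 0.0001 -0.0179 -0.0207]
125.1 [ 0.0002 -0.0252 -0.0262]
120.1 [ 0.0003 -0.0329 -0.0311]
115.1 [ 0.0003 -0.041  -0.0353]
110.1 [ 0.0004 -0.0495 -0.0388]
105.1 [ 0.0005 -0.0583 -0.0415]
100.1 [ 0.0006 -0.0672 -0.0434]
```

Confirm the stop with a small push, then release and lift.

move_arm:
  moves: "0 0 0 0 0.003 0.003 0.9; 0 0 0 0 0.003 0.004 0.9; 0 0 0 0 0.003 0.004 0.9"

```text
time: 39.5
position: [0.4621, -0.0042, 0.0847]
tcp_rot: [-179.4, 0.0, -83.4]
wrist_force: [-6.6, 2.8, 30.3]
opening: 0.0132
```

move_arm:
  moves: "0 0 0 0 -0.003 -0.005 0.9; 0 0 0 0 -0.003 -0.005 -0.3; 0 0 0 0 -0.003 -0.005 -0.3; 0 0 0 0 -0.003 -0.005 -0.3; 0 0 0 0 -0.003 -0.03 -0.3"

```text
time: 40.0
position: [0.4572, -0.006, 0.1062]
tcp_rot: [179.4, -0.1, -83.6]
wrist_force: [0.7, 0.9, 0.2]
opening: 0.0553
```

move_arm:
  moves: "0 0 0 0 0 -0.045 -0.3; 0 0 0 0 0 -0.09 -0.3; 0 0 0 0 0 -0.135 -0.3; 0 0 0 0 0 -0.15 -0.3; 0 0 0 0 0 -0.15 -0.3"

```text
time: 40.5
position: [0.4615, -0.0049, 0.2614]
tcp_rot: [-179.8, 0.0, -83.6]
wrist_force: [1.1, 0.1, -0.9]
opening: 0.0555
```

```bash
python3 -c "
from h import *
shot('scene','i1',(160,100,320,340),3)
go([.6965,-.0665,.25],6)
eyes.camera('scene')
for n in('handle_grip','channel_1','tray'):
  for r in spotter.spot_point(n,'scene')[:3]: print(n,r['at'],r['score'])
for r in spotter.find_in('bar_a','scene'): print(r['at'],r['score'])
"
```

```text
t 40.55 pos [ 0.4603 -0.005   0.2592] [180.    0.  -83.6] F [-0.5 -0.3 -0.3] op 0.055
turn [  0.    0.1 -89.6] shift [ 0.0874 -0.2279  0.009 ] rows 10.4
handle_grip [0.4613, -0.033, 0.1038] 0.75
channel_1 [0.6909, -0.0052, 0.0297] 0.9
channel_1 [0.6829, 0.05, 0.0299] 0.82
channel_1 [0.6965, -0.0661, 0.0307] 0.7
tray [0.5177, -0.336, -0.0016] 0.59
tray [0.7465, -0.2295, 0.0017] 0.44
[0.2814, 0.3351, 0.027] 0.9
[0.4999, 0.1167, 0.0275] 0.9
[0.7025, 0.0003, 0.0459] 0.75
[0.6928, 0.057, 0.0427] 0.65
[0.7027, -0.0578, 0.0485] 0.58
```

View pics/i1.png

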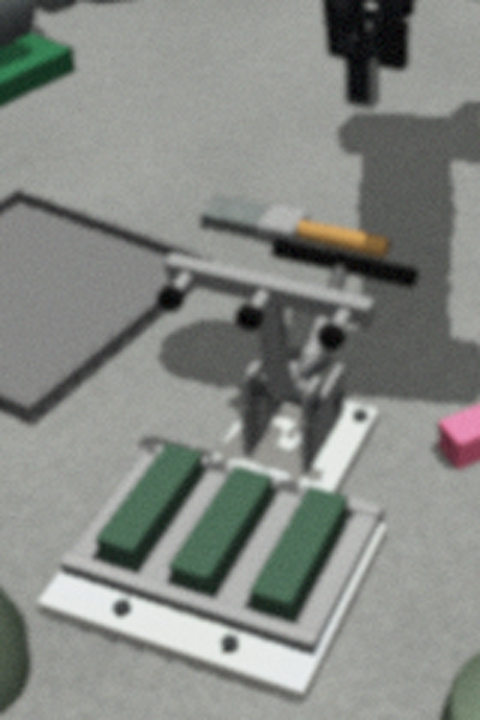

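The clamp is open, and all three bars still lie in the channels. I'll go to the −y bar first, high over the clamp.

move_arm:
  moves: "0 0 -8.5 0.009 -0.023 0 0.1; 0 0 -17 0.018 -0.046 0 0.1; 0 0 -25.5 0.027 -0.069 0 0.1; 0 0 -34 0.036 -0.092 0 0.1; 0 0 -42.5 0.045 -0.115 0 0.1"

```text
time: 41.3
position: [0.5807, -0.0372, 0.2581]
tcp_rot: [179.9, 0.1, -40.7]
wrist_force: [0.1, 0.6, 0.0]
opening: 0.0381
```

```bash
python3 -c "
from h import *
go([.6962,-.0663,.25],6)"
```

```text
t 41.3 pos [ 0.5807 -0.0372  0.2581] [ 1.799e+02  1.000e-01 -4.070e+01] F [0.1 0.6 0. ] op 0.0381
turn [  0.1   0.1 -46.7] shift [ 0.1065 -0.0533  0.0078] rows 5.4
```

move_arm:
  moves: "0 0 -8.5 0.022 -0.011 0 0.1; 0 0 -17 0.044 -0.022 0 0.1; 0 0 -25.5 0.065 -0.033 0 0.1; 0 0 -34 0.086 -0.043 0 0.1; 0 0 -42.5 0.1065 -0.053 0 0.1"

```text
time: 41.8
position: [0.6958, -0.0672, 0.2576]
tcp_rot: [180.0, 0.2, 1.8]
wrist_force: [0.4, 0.2, 1.5]
opening: 0.0385
```

move_arm:
  moves: "0 0 -4.2 0 0 0.03 0.1; 0 0 -4.2 0 0 0.07 0.1; 0 0 -4.2 0 0 0.11 0.1; 0 0 -4.2 0 0 0.13 0.1; 0 0 -4.2 0 0 0.13 0.1"

```text
time: 42.3
position: [0.6921, -0.067, 0.1235]
tcp_rot: [-180.0, 0.7, 5.6]
wrist_force: [0.2, 0.6, -0.3]
opening: 0.0386
```

```bash
python3 -c "
from h import *
go([.6962,-.0663,.07],6)"
```

```text
t 42.3 pos [ 0.6921 -0.067   0.1235] [-180.     0.7    5.6] F [ 0.2  0.6 -0.3] op 0.0386
turn [-0.   0.7 -0.4] shift [ 0.0047 -0.0003  0.0534] rows 1.1
```

move_arm:
  moves: "0 0 -0.3 0.001 0 0.03 0.1; 0 0 -0.3 0.001 0 0.047 0.1; 0 0 -0.3 0.001 0 0.047 0.1; 0 0 -0.3 0.001 0 0.047 0.1; 0 0 -0.3 0.001 0 0.047 0.1"

```text
time: 42.8
position: [0.6975, -0.0668, 0.0848]
tcp_rot: [180.0, -0.2, 5.9]
wrist_force: [0.9, -0.1, 0.0]
opening: 0.0382
```

```bash
python3 -c "
from h import *
s=read_state();p=s['position'];y=s['tcp_rot'][2]
overlay('scene','j1',barseg([.6958,-.0662,.030],6),(180,200,280,300),6)
go([.6962,-.0663,.03],6)"
```

```text
t 42.85 pos [ 0.6974 -0.0667  0.0847] [180.   -0.2   5.9] F [-0.4 -0.7  0.1] op 0.0387
turn [ 0.  -0.2 -0.1] shift [-0.0014 -0.0006  0.0547] rows 1.1
```

View pics/j1.png

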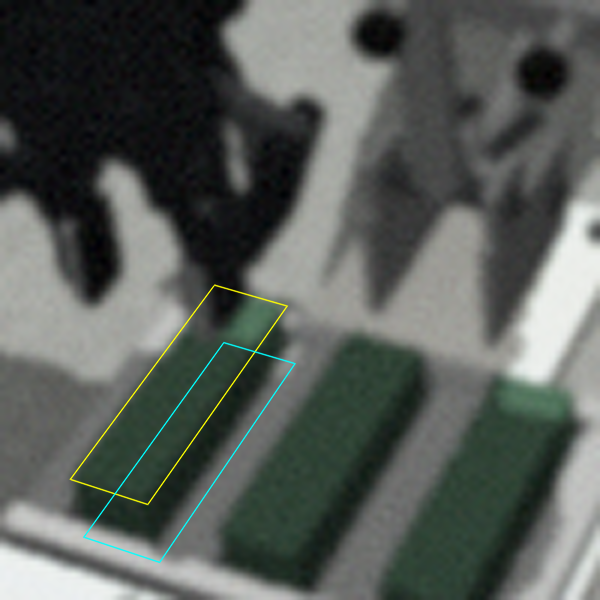

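move_arm:
  moves: "0 0 0 -0.0014 -0.0006 0.015 0.1; 0 0 0 -0.0014 -0.0006 0.03 0.1; 0 0 0 -0.0014 -0.0006 0.045 0.1; 0 0 0 -0.0014 -0.0006 0.052 0.1; 0 0 0 -0.0014 -0.0006 0.054 0.1"

```text
time: 43.35
position: [0.694, -0.0664, 0.027]
tcp_rot: [180.0, 0.2, 5.9]
wrist_force: [-0.8, 0.5, -0.3]
opening: 0.0384
```

move_arm:
  moves: "0 0 0 0 0 0 0.1; 0 0 0 0 0 0 0.1"

```text
time: 43.55
position: [0.6953, -0.0663, 0.0292]
tcp_rot: [180.0, -0.1, 5.9]
wrist_force: [0.7, 0.5, 0.4]
opening: 0.0382
```

move_arm:
  moves: "0 0 0 0 0 0 0.6; 0 0 0 0 0 0 0.6; 0 0 0 0 0 0 0.6; 0 0 0 0 0 0 0.6; 0 0 0 0 0 0 0.6"

```text
time: 44.05
position: [0.6955, -0.0662, 0.0298]
tcp_rot: [180.0, -0.1, 5.9]
wrist_force: [-1.0, 0.7, 5.6]
opening: 0.0278
```

move_arm:
  moves: "0 0 0 0 0 -0.02 0.6; 0 0 0 0 0 -0.06 0.6; 0 0 0 0 0 -0.1 0.6; 0 0 0 0.01 0.03 -0.11 0.6; 0 0 0 0.01 0.07 -0.11 0.6"

```text
time: 44.55
position: [0.714, -0.1336, 0.1411]
tcp_rot: [180.0, -0.3, 6.1]
wrist_force: [0.9, -1.6, -2.5]
opening: 0.028
```

```bash
python3 -c "
from h import *
go([.52,-.40,.12],0)"
```

```text
t 44.55 pos [ 0.714  -0.1336  0.1411] [180.   -0.3   6.1] F [ 0.9 -1.6 -2.5] op 0.028
turn [-0.  -0.3  6.1] shift [-0.2215  0.2441  0.02  ] rows 6.6
```

move_arm:
  moves: "0 0 1 -0.034 0.036 0 0.6; 0 0 2 -0.067 0.073 0 0.6; 0 0 3 -0.1 0.11 0 0.6; 0 0 4.5 -0.134 0.147 0 0.6; 0 0 6 -0.168 0.185 0 0.6"

```text
time: 45.05
position: [0.5624, -0.3362, 0.1371]
tcp_rot: [-179.9, 0.1, -0.2]
wrist_force: [0.7, -1.1, -1.4]
opening: 0.0279
```

```bash
python3 -c "
from h import *
go([.52,-.40,.08],0)"
```

```text
t 45.05 pos [ 0.5624 -0.3362  0.1371] [-1.799e+02  1.000e-01 -2.000e-01] F [ 0.7 -1.1 -1.4] op 0.0279
turn [-0.1  0.1 -0.2] shift [-0.042   0.064   0.0571] rows 1.9
```

move_arm:
  moves: "0 0 0 -0.021 0.032 0 0.6; 0 0 0 -0.042 0.062 0.02 0.6; 0 0 0 -0.042 0.062 0.04 0.6; 0 0 0 -0.042 0.062 0.057 0.6; 0 0 0 -0.042 0.062 0.057 0.6"

```text
time: 45.55
position: [0.5194, -0.3961, 0.0772]
tcp_rot: [-179.7, 0.4, -0.2]
wrist_force: [0.3, -0.4, -2.2]
opening: 0.0276
```

move_arm:
  moves: "0 0 0 0 0 0 0.6; 0 0 0 0 0 0 0.6"

```text
time: 45.75
position: [0.5233, -0.3973, 0.0824]
tcp_rot: [180.0, -0.1, -0.0]
wrist_force: [0.5, 0.7, -1.9]
opening: 0.0275
```

```bash
python3 -c "
from h import *
shot('scene','j2',(80,100,280,260),4)
go([.52,-.40,.0205],0)"
```

```text
t 45.8 pos [ 0.5234 -0.3972  0.0827] [ 1.799e+02 -1.000e-01 -0.000e+00] F [-0.7  0.3 -2.3] op 0.0276
turn [ 0.1 -0.1 -0. ] shift [-0.0035  0.0027  0.0622] rows 1.2
```

View pics/j2.png

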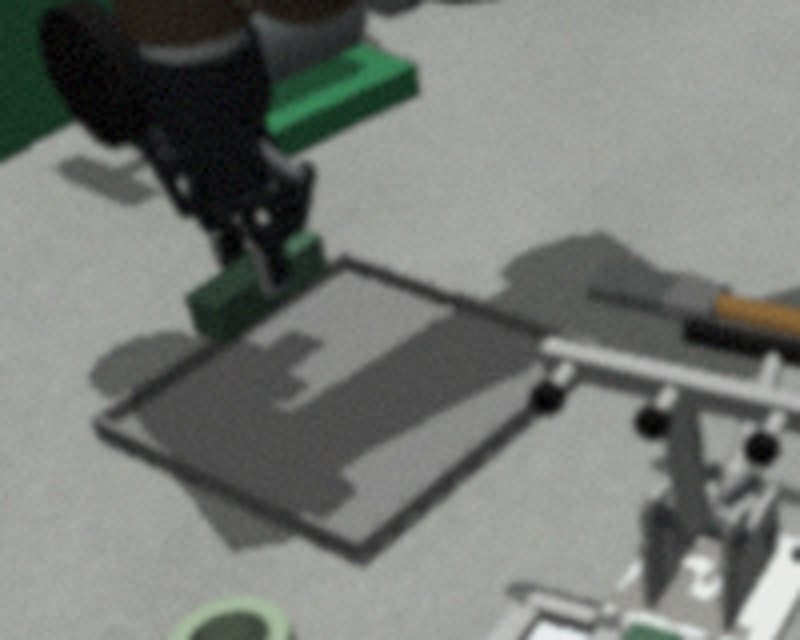

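move_arm:
  moves: "0 0 0 -0.003 0.002 0.02 0.6; 0 0 0 -0.003 0.002 0.04 0.6; 0 0 0 -0.003 0.002 0.052 0.6; 0 0 0 -0.003 0.002 0.058 0.6; 0 0 0 -0.003 0.002 0.06 0.6"

```text
time: 46.3
position: [0.5198, -0.3992, 0.0215]
tcp_rot: [180.0, 0.0, -0.1]
wrist_force: [-0.0, -0.8, -2.1]
opening: 0.0283
```

move_arm:
  moves: "0 0 0 0 0 0 0.6; 0 0 0 0 0 0.001 0.6"

```text
time: 46.5
position: [0.5203, -0.3996, 0.0217]
tcp_rot: [179.9, -0.1, -0.1]
wrist_force: [-0.0, -0.3, -1.9]
opening: 0.028
```

move_arm:
  moves: "0 0 0 0 0 0.001 0.6; 0 0 0 0 0 0.001 0.6; 0 0 0 0 0 0.001 0.1; 0 0 0 0 0 0.001 0.1; 0 0 0 0 0 0.001 0.1"

```text
time: 47.0
position: [0.5199, -0.3994, 0.0202]
tcp_rot: [180.0, -0.1, -0.1]
wrist_force: [-0.1, -0.1, 0.8]
opening: 0.0384
```

move_arm:
  moves: "0 0 0 0 0 -0.03 0.1; 0 0 0 0 0 -0.08 0.1; 0 0 0 0 0 -0.13 0.1; 0 0 0 0 0 -0.13 0.1"

```text
time: 47.4
position: [0.5238, -0.402, 0.1593]
tcp_rot: [179.4, -0.9, 0.0]
wrist_force: [-0.0, -1.2, 0.7]
opening: 0.0384
```

```bash
python3 -c "
from h import *
shot('scene','j3',(80,100,320,320),3)
go([.691,-.15,.15],6)"
```

```text
t 47.45 pos [ 0.5219 -0.4005  0.1551] [ 1.797e+02 -5.000e-01 -1.000e-01] F [-0.5 -0.2 -0.4] op 0.0387
turn [ 0.3 -0.5 -6.1] shift [ 0.1688 -0.2507  0.0054] rows 6.0
```

View pics/j3.png

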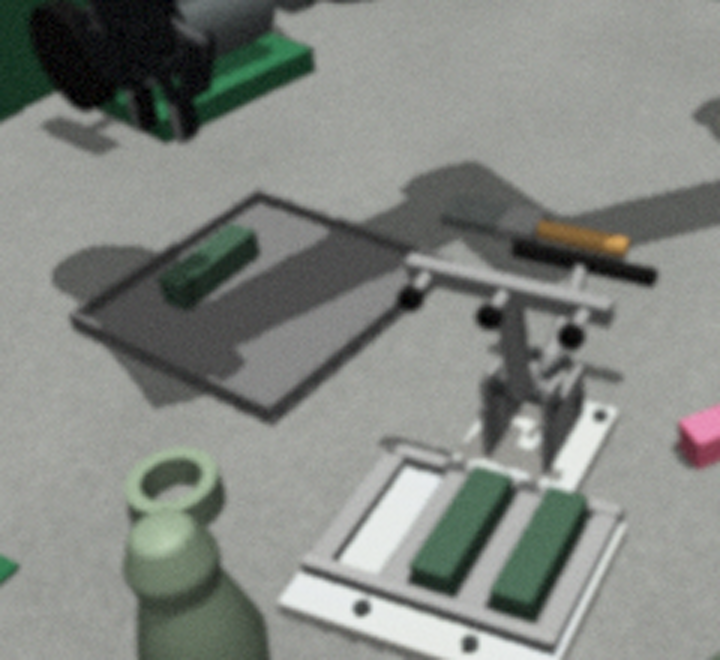

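The first bar is flat in the tray. Next, the middle bar.

move_arm:
  moves: "0 0 0 0.033 -0.037 0 0.1; 0 0 -1 0.066 -0.074 0 0.1; 0 0 -2 0.1 -0.11 0 0.1; 0 0 -3.5 0.135 -0.145 0 0.1; 0 0 -5 0.172 -0.175 0 0.1"

```text
time: 47.95
position: [0.6922, -0.2223, 0.1485]
tcp_rot: [-180.0, 0.1, 5.0]
wrist_force: [0.8, -1.0, 1.0]
opening: 0.0382
```

```bash
python3 -c "
from h import *
go([.6906,-.0088,.13],6)"
```

```text
t 47.95 pos [ 0.6922 -0.2223  0.1485] [-1.8e+02  1.0e-01  5.0e+00] F [ 0.8 -1.   1. ] op 0.0382
turn [-0.   0.1 -1. ] shift [ 0.017  -0.2128  0.0186] rows 4.3
```

move_arm:
  moves: "0 0 -1 0.008 -0.045 0 0.1; 0 0 -1 0.013 -0.09 0 0.1; 0 0 -1 0.017 -0.135 0 0.1; 0 0 -1 0.017 -0.18 0.01 0.1; 0 0 -1 0.017 -0.212 0.018 0.1"

```text
time: 48.45
position: [0.6895, -0.0089, 0.1299]
tcp_rot: [-180.0, 0.1, 6.0]
wrist_force: [-0.1, 0.4, 0.1]
opening: 0.0384
```

move_arm:
  moves: "0 0 0 0 0 0.025 0.1; 0 0 0 0 0 0.05 0.1; 0 0 0 0 0 0.05 0.1; 0 0 0 0 0 0.05 0.1; 0 0 0 0 0 0.05 0.1"

```text
time: 48.95
position: [0.6915, -0.012, 0.0829]
tcp_rot: [180.0, -0.1, 5.9]
wrist_force: [0.0, 0.2, 1.2]
opening: 0.0385
```

```bash
python3 -c "
from h import *
shot('scene','k1',(180,200,300,300),6)
go([.6906,-.0088,.03],6)"
```

```text
t 49.0 pos [ 0.6916 -0.012   0.0832] [180.   -0.2   5.9] F [-0.4 -0.1  0.7] op 0.0382
turn [ 0.  -0.2 -0.1] shift [-0.0008 -0.0033  0.0532] rows 1.1
```

View pics/k1.png

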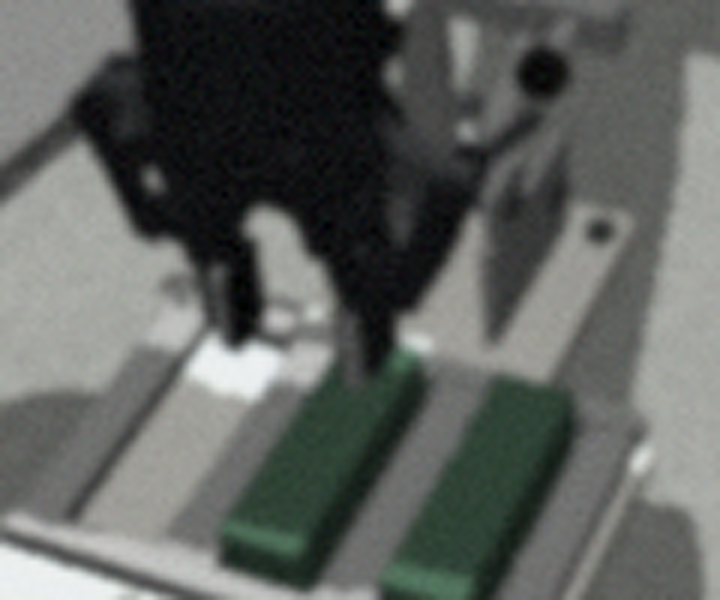

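move_arm:
  moves: "0 0 0 -0.0008 -0.0033 0.01 0.1; 0 0 0 -0.0008 -0.0033 0.02 0.1; 0 0 0 -0.0008 -0.0033 0.025 0.1; 0 0 0 -0.0008 -0.0033 0.025 0.1; 0 0 0 -0.0008 -0.0033 0.025 0.1"

```text
time: 49.5
position: [0.6894, -0.0086, 0.0563]
tcp_rot: [180.0, 0.0, 5.9]
wrist_force: [0.4, 0.3, 0.2]
opening: 0.0385
```

```bash
python3 -c "
from h import *
go([.6906,-.0088,.03],6)"
```

```text
t 49.5 pos [ 0.6894 -0.0086  0.0563] [180.    0.    5.9] F [0.4 0.3 0.2] op 0.0385
turn [ 0.   0.  -0.1] shift [0.0011 0.0003 0.0263] rows 0.5
```

move_arm:
  moves: "0 0 0 0 0 0.01 0.1; 0 0 0 0 0 0.02 0.1; 0 0 0 0 0 0.026 0.1; 0 0 0 0 0 0.026 0.1; 0 0 0 0 0 0.026 0.1"

```text
time: 50.0
position: [0.6894, -0.0086, 0.0303]
tcp_rot: [180.0, 0.0, 5.9]
wrist_force: [-0.3, -0.6, -0.0]
opening: 0.0387
```

move_arm:
  moves: "0 0 0 0 0 0 0.6; 0 0 0 0 0 0 0.6; 0 0 0 0 0 0 0.6; 0 0 0 0 0 0 0.6; 0 0 0 0 0 0 0.6"

```text
time: 50.5
position: [0.6898, -0.0085, 0.0313]
tcp_rot: [180.0, -0.1, 5.9]
wrist_force: [-0.4, -0.1, 3.3]
opening: 0.0272
```

move_arm:
  moves: "0 0 0 0 0 -0.02 0.6; 0 0 0 0 0 -0.06 0.6; 0 0 0 0 0 -0.1 0.6; 0 0 0 0.01 0.04 -0.11 0.6; 0 0 0 0.01 0.085 -0.11 0.6"

```text
time: 51.0
position: [0.7103, -0.091, 0.1433]
tcp_rot: [-180.0, -0.3, 6.1]
wrist_force: [0.2, -1.0, -3.5]
opening: 0.0278
```

```bash
python3 -c "
from h import *
shot('scene','k2',(120,170,320,320),4)
go([.52,-.34,.13],0)"
```

```text
t 51.05 pos [ 0.7086 -0.0993  0.1411] [ 1.799e+02 -1.000e-01  5.700e+00] F [ 1.5 -3.6 -1.9] op 0.0275
turn [ 0.1 -0.1  5.7] shift [-0.2115  0.2209  0.0113] rows 6.1
```

View pics/k2.png

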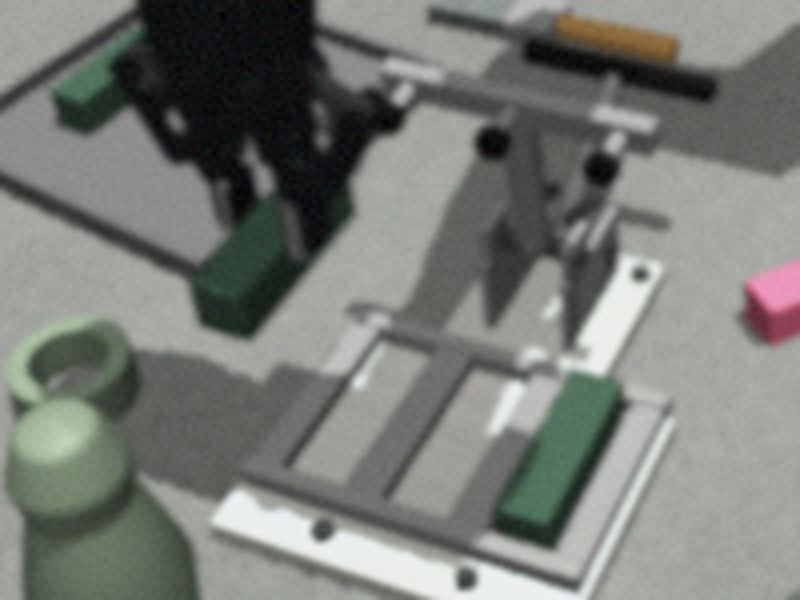

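move_arm:
  moves: "0 0 0 -0.02 0.045 0 0.6; 0 0 1 -0.05 0.085 0 0.6; 0 0 2.5 -0.085 0.12 0 0.6; 0 0 4 -0.12 0.155 0 0.6; 0 0 5.7 -0.155 0.19 0 0.6"

```text
time: 51.55
position: [0.5712, -0.2979, 0.1391]
tcp_rot: [-179.9, 0.1, 0.1]
wrist_force: [0.2, -0.6, -2.1]
opening: 0.0276
```

```bash
python3 -c "
from h import *
go([.52,-.34,.08],0)"
```

```text
t 51.55 pos [ 0.5712 -0.2979  0.1391] [-1.799e+02  1.000e-01  1.000e-01] F [ 0.2 -0.6 -2.1] op 0.0276
turn [-0.1  0.1  0.1] shift [-0.0511  0.0421  0.0592] rows 1.8
```

move_arm:
  moves: "0 0 0 -0.025 0.021 0 0.6; 0 0 0 -0.051 0.04 0.02 0.6; 0 0 0 -0.051 0.04 0.04 0.6; 0 0 0 -0.051 0.04 0.058 0.6; 0 0 0 -0.051 0.04 0.058 0.6"

```text
time: 52.05
position: [0.5195, -0.3361, 0.0787]
tcp_rot: [-179.8, 0.4, 0.1]
wrist_force: [-0.3, 1.0, -1.8]
opening: 0.0273
```

move_arm:
  moves: "0 0 0 0 0 0 0.6; 0 0 0 0 0 0 0.6; 0 0 0 0 0 0 0.6"

```text
time: 52.35
position: [0.5235, -0.3372, 0.0837]
tcp_rot: [180.0, -0.1, 0.3]
wrist_force: [0.5, -1.3, -2.6]
opening: 0.0274
```

```bash
python3 -c "
from h import *
go([.52,-.34,.0215],0)"
```

```text
t 52.35 pos [ 0.5235 -0.3372  0.0837] [ 1.8e+02 -1.0e-01  3.0e-01] F [ 0.5 -1.3 -2.6] op 0.0274
turn [ 0.  -0.1  0.3] shift [-0.0036  0.0027  0.0622] rows 1.2
```

move_arm:
  moves: "0 0 0 -0.003 0.002 0.02 0.6; 0 0 0 -0.003 0.002 0.04 0.6; 0 0 0 -0.003 0.002 0.052 0.6; 0 0 0 -0.003 0.002 0.058 0.6; 0 0 0 -0.003 0.002 0.061 0.6"

```text
time: 52.85
position: [0.52, -0.3393, 0.0215]
tcp_rot: [180.0, -0.0, 0.2]
wrist_force: [0.1, -0.1, -2.1]
opening: 0.0277
```

move_arm:
  moves: "0 0 0 0 0 0 0.6; 0 0 0 0 0 0.001 0.6"

```text
time: 53.05
position: [0.5205, -0.3395, 0.0216]
tcp_rot: [180.0, -0.1, 0.2]
wrist_force: [0.3, -0.2, -1.9]
opening: 0.0276
```

move_arm:
  moves: "0 0 0 0 0 0.0005 0.6; 0 0 0 0 0 0.0005 0.6; 0 0 0 0 0 0.0005 0.1; 0 0 0 0 0 0.0005 0.1; 0 0 0 0 0 0.0005 0.1"

```text
time: 53.55
position: [0.5198, -0.3393, 0.0203]
tcp_rot: [180.0, -0.0, 0.2]
wrist_force: [0.4, 0.0, -0.4]
opening: 0.0385
```

move_arm:
  moves: "0 0 0 0 0 -0.03 0.1; 0 0 0 0 0 -0.08 0.1; 0 0 0 0 0 -0.13 0.1; 0 0 0 0 0 -0.13 0.1"

```text
time: 53.95
position: [0.5241, -0.3416, 0.1589]
tcp_rot: [179.5, -0.9, 0.3]
wrist_force: [0.7, -0.7, 1.4]
opening: 0.0387
```

```bash
python3 -c "
from h import *
shot('scene','k3',(80,100,320,320),3)
go([.691,-.2,.15],6)"
```

```text
t 54.0 pos [ 0.5221 -0.3403  0.1549] [179.8  -0.5   0.2] F [-0.1  0.2 -0.6] op 0.0385
turn [ 0.2 -0.5 -5.8] shift [ 0.1695 -0.1396  0.0059] rows 4.4
```

View pics/k3.png

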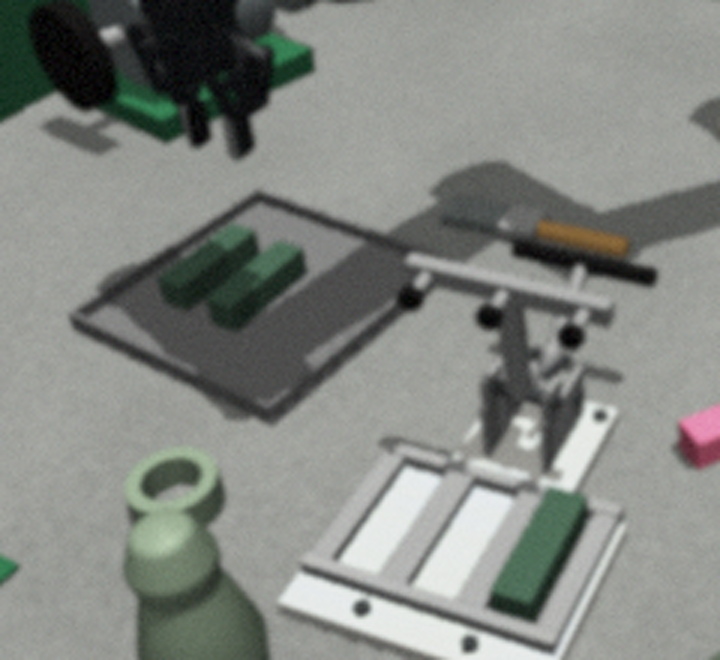

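Two bars are in the tray. The last one is in the +y channel (TCP 0.6866, 0.0493).

move_arm:
  moves: "0 0 -1 0.035 -0.032 0 0.1; 0 0 -2 0.07 -0.062 0 0.1; 0 0 -3 0.108 -0.09 0 0.1; 0 0 -4.5 0.145 -0.115 0 0.1; 0 0 -5.8 0.175 -0.14 0 0.1"

```text
time: 54.5
position: [0.6952, -0.1971, 0.1481]
tcp_rot: [-180.0, 0.1, 6.1]
wrist_force: [-0.0, -0.6, -0.6]
opening: 0.0388
```

```bash
python3 -c "
from h import *
go([.6866,.0493,.13],6)"
```

```text
t 54.5 pos [ 0.6952 -0.1971  0.1481] [-1.8e+02  1.0e-01  6.1e+00] F [-0.  -0.6 -0.6] op 0.0388
turn [-0.   0.1  0.1] shift [ 0.0177 -0.2459  0.0182] rows 4.9
```

move_arm:
  moves: "0 0 0 0.008 -0.049 0 0.1; 0 0 0 0.012 -0.098 0 0.1; 0 0 0 0.016 -0.147 0 0.1; 0 0 0 0.0177 -0.196 0.005 0.1; 0 0 0 0.0177 -0.245 0.01 0.1"

```text
time: 55.0
position: [0.6852, 0.0488, 0.1383]
tcp_rot: [180.0, 0.1, 6.0]
wrist_force: [-0.7, 0.2, 0.2]
opening: 0.0388
```

move_arm:
  moves: "0 0 0 0 0 0.025 0.1; 0 0 0 0 0 0.05 0.1; 0 0 0 0 0 0.06 0.1; 0 0 0 0 0 0.06 0.1; 0 0 0 0 0 0.06 0.1"

```text
time: 55.5
position: [0.6866, 0.0464, 0.0804]
tcp_rot: [180.0, -0.0, 6.0]
wrist_force: [0.7, 0.6, 0.1]
opening: 0.0383
```

```bash
python3 -c "
from h import *
shot('scene','l1',(200,200,320,300),6)
go([.6866,.0493,.055],6)"
```

```text
t 55.55 pos [0.687  0.0465 0.0811] [ 1.8e+02 -1.0e-01  6.0e+00] F [ 0.3 -0.1  0.3] op 0.0385
turn [ 0.  -0.1 -0. ] shift [-0.0001 -0.0028  0.0261] rows 0.5
```

View pics/l1.png

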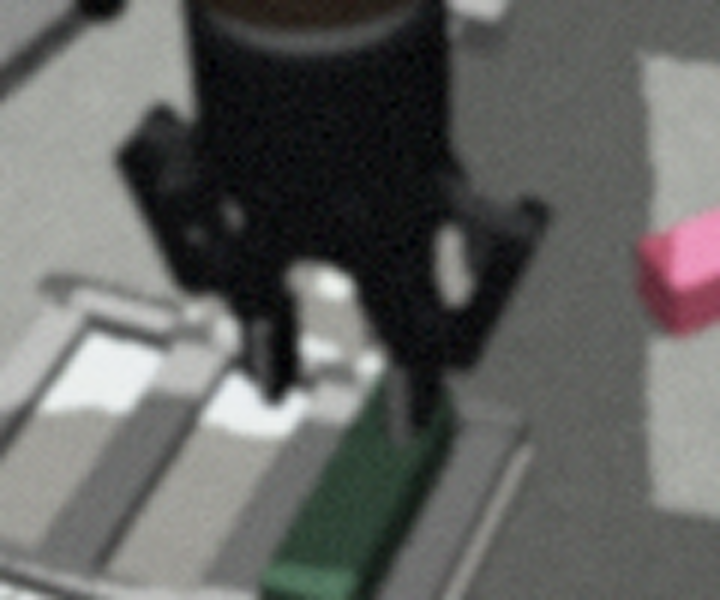

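move_arm:
  moves: "0 0 0 0 -0.0028 0.008 0.1; 0 0 0 0 -0.0028 0.016 0.1; 0 0 0 0 -0.0028 0.025 0.1; 0 0 0 0 -0.0028 0.025 0.1; 0 0 0 0 -0.0028 0.025 0.1"

```text
time: 56.05
position: [0.6856, 0.0496, 0.0546]
tcp_rot: [180.0, 0.0, 6.0]
wrist_force: [-0.4, 0.1, -0.7]
opening: 0.0385
```

```bash
python3 -c "
from h import *
go([.6866,.0493,.0305],6)"
```

```text
t 56.05 pos [0.6856 0.0496 0.0546] [180.   0.   6.] F [-0.4  0.1 -0.7] op 0.0385
turn [0. 0. 0.] shift [0.001  0.0004 0.0241] rows 0.5
```

move_arm:
  moves: "0 0 0 0 0 0.01 0.1; 0 0 0 0 0 0.02 0.1; 0 0 0 0 0 0.025 0.1; 0 0 0 0 0 0.025 0.1; 0 0 0 0 0 0.025 0.1"

```text
time: 56.55
position: [0.6858, 0.0497, 0.0299]
tcp_rot: [180.0, 0.0, 6.0]
wrist_force: [0.1, 0.1, -0.3]
opening: 0.0382
```

move_arm:
  moves: "0 0 0 0 0 0 0.6; 0 0 0 0 0 0 0.6; 0 0 0 0 0 0 0.6; 0 0 0 0 0 0 0.6; 0 0 0 0 0 0 0.6"

```text
time: 57.05
position: [0.6863, 0.0498, 0.0309]
tcp_rot: [-180.0, -0.1, 6.0]
wrist_force: [-0.8, -0.3, 3.6]
opening: 0.0277
```

move_arm:
  moves: "0 0 0 0 0 -0.02 0.6; 0 0 0 0 0 -0.06 0.6; 0 0 0 0 0 -0.1 0.6; 0 0 0 0.01 0.04 -0.115 0.6; 0 0 0 0.015 0.085 -0.115 0.6"

```text
time: 57.55
position: [0.7117, -0.0321, 0.1485]
tcp_rot: [-180.0, -0.4, 6.2]
wrist_force: [0.7, -0.3, -2.8]
opening: 0.0277
```

```bash
python3 -c "
from h import *
shot('scene','l2',(120,170,320,320),4)
go([.69,-.18,.145],6)"
```

```text
t 57.6 pos [ 0.711  -0.0404  0.146 ] [ 1.799e+02 -1.000e-01  5.800e+00] F [ 2.6 -2.3 -3.5] op 0.0279
turn [ 0.1 -0.1 -0.2] shift [-0.035   0.1368  0.0012] rows 2.8
```

View pics/l2.png

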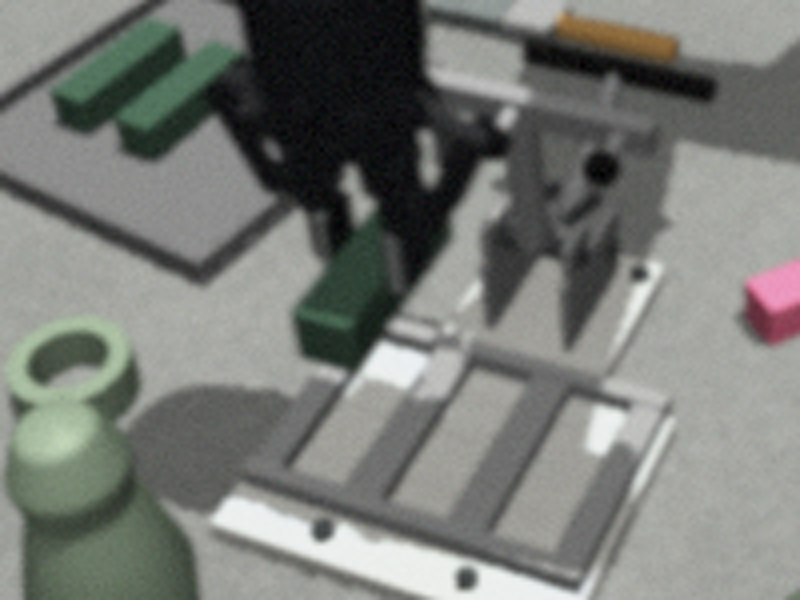

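move_arm:
  moves: "0 0 0 0 0.045 0 0.6; 0 0 0 -0.01 0.09 0 0.6; 0 0 1 -0.035 0.13 0 0.6; 0 0 3 -0.07 0.165 0 0.6; 0 0 5.8 -0.105 0.2 0 0.6"

```text
time: 58.1
position: [0.6239, -0.2442, 0.1428]
tcp_rot: [-179.9, 0.2, 0.1]
wrist_force: [1.0, -0.7, -2.7]
opening: 0.0278
```

```bash
python3 -c "
from h import *
go([.52,-.278,.1],0)"
```

```text
t 58.1 pos [ 0.6239 -0.2442  0.1428] [-1.799e+02  2.000e-01  1.000e-01] F [ 1.  -0.7 -2.7] op 0.0278
turn [-0.1  0.2  0.1] shift [-0.1038  0.0337  0.0431] rows 2.3
```

move_arm:
  moves: "0 0 0 -0.035 0.03 0 0.6; 0 0 0 -0.07 0.033 0.01 0.6; 0 0 0 -0.104 0.033 0.03 0.6; 0 0 0 -0.104 0.033 0.06 0.6; 0 0 0 -0.104 0.033 0.06 0.6"

```text
time: 58.6
position: [0.5174, -0.2754, 0.0805]
tcp_rot: [-179.8, 0.6, 0.1]
wrist_force: [0.3, 0.2, -2.8]
opening: 0.0278
```

move_arm:
  moves: "0 0 0 0 0 0 0.6; 0 0 0 0 0 0 0.6; 0 0 0 0 0 0 0.6"

```text
time: 58.9
position: [0.5238, -0.2766, 0.0863]
tcp_rot: [180.0, -0.1, 0.3]
wrist_force: [0.7, 0.2, -2.8]
opening: 0.0277
```

```bash
python3 -c "
from h import *
go([.52,-.278,.0215],0)"
```

```text
t 58.9 pos [ 0.5238 -0.2766  0.0863] [ 1.8e+02 -1.0e-01  3.0e-01] F [ 0.7  0.2 -2.8] op 0.0277
turn [ 0.  -0.1  0.3] shift [-0.004   0.0013  0.0648] rows 1.3
```

move_arm:
  moves: "0 0 0 -0.003 0.001 0.02 0.6; 0 0 0 -0.003 0.001 0.04 0.6; 0 0 0 -0.003 0.001 0.054 0.6; 0 0 0 -0.003 0.001 0.06 0.6; 0 0 0 -0.003 0.001 0.063 0.6"

```text
time: 59.4
position: [0.5199, -0.2775, 0.0222]
tcp_rot: [180.0, -0.0, 0.2]
wrist_force: [-0.2, -0.6, -2.9]
opening: 0.0276
```

move_arm:
  moves: "0 0 0 0 0 0 0.6; 0 0 0 0 0 0.001 0.6; 0 0 0 0 0 0.001 0.6"

```text
time: 59.7
position: [0.5198, -0.2777, 0.0218]
tcp_rot: [180.0, -0.1, 0.2]
wrist_force: [-0.8, 0.7, -2.7]
opening: 0.0278
```

move_arm:
  moves: "0 0 0 0 0 0 0.6; 0 0 0 0 0 0 0.1; 0 0 0 0 0 0 0.1; 0 0 0 0 0 0 0.1; 0 0 0 0 0 -0.02 0.1"

```text
time: 60.2
position: [0.5175, -0.277, 0.0391]
tcp_rot: [-179.9, 0.3, 0.2]
wrist_force: [-0.3, 0.1, -0.1]
opening: 0.0387
```

move_arm:
  moves: "0 0 0 0 0 -0.05 0.1; 0 0 0 0 0 -0.1 0.1; 0 0 0 0 0 -0.15 0.1; 0 0 0 0 0.04 -0.18 0.1; 0 0 0 0 0.08 -0.2 0.1"

```text
time: 60.7
position: [0.5208, -0.3582, 0.246]
tcp_rot: [179.8, -0.4, 0.4]
wrist_force: [1.6, 0.0, -0.9]
opening: 0.0383
```

```bash
python3 -c "
from h import *
shot('scene','m1'); shot('top','m1t')
go([.52,-.278,.25],0)"
```

```text
t 60.8 pos [ 0.5207 -0.3619  0.2452] [179.7  -0.4   0. ] F [-0.4  1.1 -1. ] op 0.0383
turn [ 0.3 -0.4  0. ] shift [-0.0007 -0.0839 -0.0052] rows 1.7
```

View pics/m1.png

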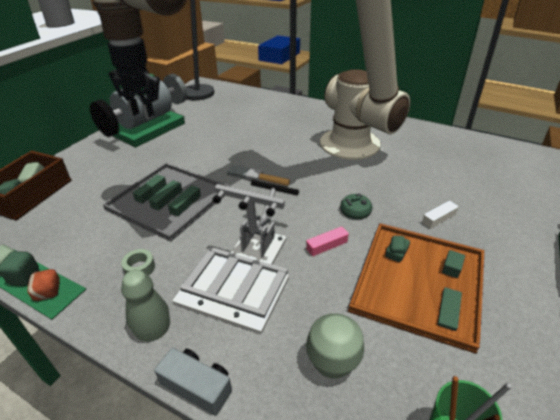

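View pics/m1t.png

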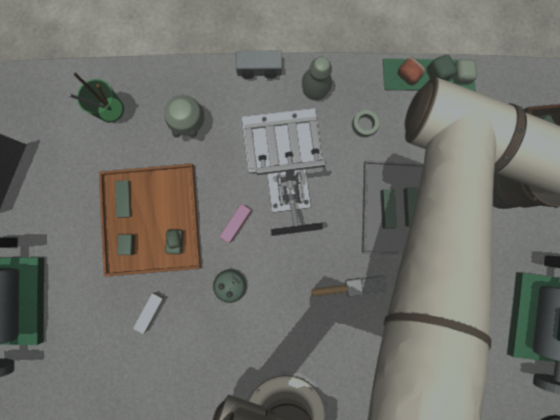

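```bash
python3 -c "
from h import *
sg=sum([barseg([.5195,y,.020],0) for y in(-.2775,-.339,-.399)],[])
overlay('scene','m2',sg,(95,155,305,245),3.5 and 3)
eyes.camera('scene')
for r in spotter.find_in('bar_a','scene'): print(np.round(r['at'],3),round(r['score'],2))
for n in('handle_grip','carved_skull','stone_ring'):
  for r in spotter.spot_point(n,'scene')[:1]: print(n,np.round(r['at'],3),round(r['score'],2))
print(read_state()['wrist_force'],read_state()['time'])"
```

```text
[ 0.525 -0.387  0.031] 0.91
[ 0.527 -0.263  0.031] 0.84
[ 0.533 -0.326  0.031] 0.8
[0.498 0.117 0.032] 0.75
[0.278 0.336 0.03 ] 0.7
handle_grip [ 0.463 -0.034  0.108] 0.65
carved_skull [0.755 0.241 0.   ] 0.91
stone_ring [ 0.744 -0.229  0.001] 0.69
[ 0.53144892  0.10435997 -0.06896502] 61.1
```

View pics/m2.png

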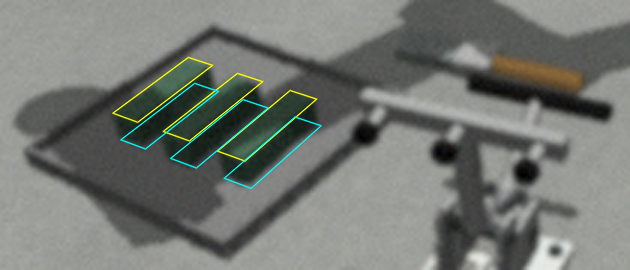

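```bash
python3 -c "
from bench import ticket
print(ticket.sign_off())"
```

```text
the job is handed in; nothing more can be done
None
```

All three jade bars were laid in their own channels and clamped together. They now lie flat, side by side, on the tray floor, and the job was handed in at about 61 s.

- **Clamping:** I opened the clamp fully before loading, then swung the handle over to its stop. It read about 1.467 rad by arm position, and the force rose with no further motion. I let go and left it locked for more than 2.5 s, then swung it back to the open stop.
- **Last checks:** The final pictures show the three bars separate in the tray, with tops near 31 mm by the network (35 mm expected). The slab, short block and rough lump are still in the crate. The handle grip was found at its open position. The skull and ring are within about 2 mm of where they were first found.
- **Disagreements:** The two cameras differed by about 2–3 mm on bar and channel positions, so I used a compromise, and all the bars seated. The top view of the tray was partly hidden by the arm at the end, so the final bar check rests on the scene camera. I saw no grip slackening and no bar knocked aside.

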